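# Open the counterweighted gluing fixture and seat the mandrel in its nest

## Robot

A 7-joint arm with a two-finger parallel gripper is mounted at the origin on a cart in front of the work surface, level with it; the furniture and walls round the work are solid. World frame = base frame: x ahead of the robot, y to its left, z up, the work surface at z = 0. Lengths are in m, angles in degrees, forces in N, time in s.
With the tool pointing down it reaches from about 0.4 to 0.925 m from the base axis. Payload 4.1 kg.
Tool frame: the origin (TCP) lies on the centre line of the jaws, within the pads' length; the fingertips stand 25 mm ahead of it and the grasp point (between the pads) lies 6 mm ahead of it; z points along the fingers, y is the direction in which the jaws open and shut (so a half turn about z gives the same grasp; the last joint's range is limited). The gripper opens to 85 mm and grips with 20 to 120 N. Pads are 22 mm wide; open, the fingers measure 114 mm over their backs; the gripper's body (76 mm by 85 mm) begins 54 mm behind the grasp point. The pads swing forward as they close: fully open they stand 13 mm farther back than shut.
Start: joints at [60.447, 22.827, 2.584, 88.041, -1.071, 69.15, -2.905], TCP at [0.263, -0.594, 0.256] pointing down, gripper open.
Joint ranges: [-161.44, 161.44], [-28.35, 127.94], [-78.24, 83.42], [0, 140.83], [-78.03, 258.03], [13.02, 114.36], [-168.23, 168.23]. Speed limits (degrees/s): [147.25, 147.25, 180, 180, 180, 180, 180].

## Interface

Orientations are given as [roll, pitch, yaw] about the fixed x, y, z axes, in that order (R = Rz(yaw) Ry(pitch) Rx(roll)).
In Python, from plant import bot gives the robot as it stands. The module is installed in compiled form; this text tells all that it offers.
- The arm moves only by the tool apply_moves, never from a script. Its argument "increments" is a list of rows, each a list of 7 numbers: the shift along the tool's x, y, z scaled (see below), then the turn, a rotation vector about the tool's x, y, z scaled (see below), then the opening, from 0 (shut) to 1 (fully open). In form: [[tx, ty, tz, ax, ay, az, fingers], ...]. A call has 1 to 10 rows; each row shifts and turns the commanded pose from where the row before left it, along the tool's axes as they then stand; what a row does not reach is not made up. The controller multiplies each number of a shift by 60 mm and each number of a turn by 10 degrees. A row lasts 1/8 s, in which the tool goes at most 62.5 mm and 10.7 degrees, less where a joint would pass 70% of its speed; a pose out of reach is approached as far as the arm can. A call with a number of a shift or a turn outside -1 to 1 is refused whole. A call with a gripper value outside its range is refused whole. The fingers move at their own pace and stop on an object; "newtons" is the grip in N (left out, the last holds). Time passes only in rows, so rows that do not move let the fingers close. It gives the time, the measured TCP pose, the force and the opening at its end, in the units of the state.
- bot.observe(): the state, without advancing time (a new reading comes with each control period).
- bot.snapshot(name): name is "side" or "top"; returns the picture (400x640x3 uint8, red, green, blue); there is no depth.
- bot.get_calibration(name): a dict with "camera_matrix" (3x3 intrinsics, pixels), "rvec" (rotation vector, rad) and "tvec" (3), from world to camera coordinates, as OpenCV has them. Camera axes: x right, y down, z forward; pixel columns grow to the right and rows downward; lengths in m; the calibration is good to about 2 mm. A picture is of the moment at which its call begins. get_calibration takes no time and is no camera call.
- bot.job_done(): hands the job in, once; it reports no verdict.
Trained networks look in the newest picture that a camera, given by its name, has taken for a name from the list of things; names that differ only in an ending like _2 or _b are one class to them, and where a whole thing is asked for, a point or a joint stands for the part that bears it (a point fixed in the world has none). Each returns a list of dicts, best first, with "confidence" (0 to 1); they miss things now and then, are a little off and sometimes report something else, mostly with a low value. They report only what shows in the picture. A call takes as long as a camera call. They do not tell look-alikes from the thing itself.
- bot.look_for(camera, query): "position" ([x, y, z] in m, in the coordinates of the camera as it stood for that picture, good to about 4 mm: the middle of the surface that is visible of it).
- bot.regions_of(camera, query): "mask" (400x640 bool, what is visible of it).
- bot.pinpoint(camera, query): "position" ([x, y, z] in m, in the coordinates of the camera as it stood for that picture, good to about 4 mm: a listed point, or the origin of a listed thing).
The state is a dict: "time_s": time; "q": joint angles; "qd": joint speeds; "effort": joint torques, N m; "position": TCP position; "tcp_rot": TCP orientation; "force": force on the tool from outside, world axes, zero at the start; "torque": the same for the moment, N m; "gripper_width": opening from 0.0 (shut) to 1.0 (fully open).
Only numpy, scipy, OpenCV 4.12 (cv2) and the standard library are available. Lean on these libraries where they do the work, as an engineer would, in place of code of your own. Each camera call takes 0.05 s, during which the arm holds its last target.

## Task

The hold-down arm of the gluing fixture lies closed over its empty nest. Ease the arm up by its cross bar just past its balance point, so that it tips over and stays open by itself with its counterweight resting on the rubber buffer, never forcing the weight against the buffer. Then stand the short stout mandrel with the wide flange, flange down, fully home in the nest without pressing hard, leave the arm open, and leave the other two mandrels as they stand.

Things in the scene. Friction and masses are not known exactly. Their poses are not given: they have to be found in the camera images.
- fixture: Fixed bench fixture on a dark steel base 370x100x8 mm: nest block on a pedestal (60x60, top at z 95), grey hinge cheeks (to z 144), sloping rubber buffer. Origin on the bench under the nest's centre; x runs from nest to hinge, y across (+y side faces the robot), z up. Base from x -60 to +310; hinge axis parallel to y at x 170, z 125. It lies crosswise, its nest end to the robot's right.
- nest (a point): Centre of the nest's mouth, on the top of the aluminium nest block, 95 mm above the bench. The nest is a round hole 32.5 mm across, 12 mm deep with a flat floor (83 mm above the bench), lip slightly chamfered, for a 30 mm flange: play 1.25 mm all round. The closed arm's pad covers it.
- hold_arm (a joint): Angle of the grey hold-down arm, rad: 0 closed (level, pad on the nest); grows as the bar goes up and over towards the fixture's +x. Bar-heavy up to the balance point, somewhere in 0.85 to 1.33; past it the arm tips on by itself, slowly (damper 0.25 N m s/rad), and rests 0.1 to 0.35 rad further, at 1.15 to 1.65. They vary: no one angle suits all. Within 0.04 of balance it may hang still.
- bar (a point): Middle of the steel cross bar on the arm's free end, 200 mm from the hinge axis; closed: 125 mm above the bench, at x -30 of the fixture. Bar 12 mm thick, 170 long along fixture y, black 20 mm ball ends; arm 22 wide at its middle, so 65 mm is clear each side. Load there 0.9 to 3 N closed, fading to 0 at balance. Lift from beneath with shut fingers tilted 45 degrees, or pinch from above.
- counterweight: Steel weight 46 mm across, 53 long with domed rear end, 0.84 kg, on a rod clamped in the hinge block and running 20 mm above the line of the arm. Origin in its middle, 45 to 95 mm behind the hinge along the rod: its place varies and sets the balance point and the open rest (farther back: both come earlier). It swings down onto the buffer as the arm opens.
- buffer: Rubber pad 90x50 mm fixed on the base behind the hinge, its face sloping down away from the hinge at 37 degrees; the counterweight rests on it when the arm is open (0.5 to 5 N by its own weight). Origin: centre of its face, 32 mm above the bench; z square to the face. It may bear at most 25 N, and 1 N pushed on at the bar adds 2 to 4.5 N here.
- stout_mandrel: Steel mandrel to be seated, shortest and thickest of three: 50 mm tall, foot flange 30 mm across and 12 high, round stem 16 mm across above it; about 0.07 kg. Origin: centre of its underside, z up the stem. It stands in a row of three on the bench between robot and fixture. Home, its underside is 83 mm above the bench, the flange flush with the block. Pressing it on the fixture: 25 N at most.
- tall_mandrel: Bystander: steel mandrel 75 mm tall, flange 23 mm, stem 12 mm, in the same row. Origin: centre of its underside.
- slim_mandrel: Bystander: steel mandrel 60 mm tall, flange 19 mm, stem 10 mm, in the same row. Origin: centre of its underside.
There are look-alikes about, which are no part of the job. Leave any blue or orange look-alike of the stout_mandrel alone.

How it is judged:
By the outcome, as a careful person would: the job done as asked, in the order asked, and still so for the second after the job is handed in, with the robot touching nothing.
It also fails if it takes over 72 s, if anything falls off the work surface, if the arm or the gripper's body presses on something with over 40 N, if the wrist force passes 120 N, or if a joint passes its speed limit or range.

## Working session

There is one attempt and no reset: what is moved stays moved. The work goes in short steps, Python scripts to look and compute and a tool call to move; the robot and the scene stay as the last step left them, time stands still between calls to the robot, and variables do not carry over. Pictures are saved under pics/ and viewed, and the job is handed in when it is done.

Besides the shell and the picture viewer there is one more tool, called after "Emit:" in YAML: its name, and indented under it one key for each argument. apply_moves: Moves the arm, as the interface text tells. Its arguments: {"type":"object","properties":{"increments":{"type":"array","items":{"type":"array","items":{"type":"number","minimum":-1,"maximum":1}}},"newtons":{"type":"number"}},"required":["increments"]}

```bash
mkdir -p pics; ls; cat > h.py <<'E'
import numpy as np, cv2
from plant import bot
from scipy.spatial.transform import Rotation as R
def cal(n):
    c=bot.get_calibration(n); K=np.array(c["camera_matrix"]);r=np.array(c["rvec"]).reshape(3);t=np.array(c["tvec"]).reshape(3)
    return K,cv2.Rodrigues(r)[0],t
def c2w(n,p):
    K,Rm,t=cal(n); return Rm.T@(np.array(p)-t)
def w2p(n,p):
    K,Rm,t=cal(n); q=K@(Rm@np.array(p)+t); return q[:2]/q[2]
def pz(n,uv,z):
    K,Rm,t=cal(n); d=Rm.T@np.linalg.solve(K,[uv[0],uv[1],1]); o=-Rm.T@t
    return o+d*(z-o[2])/d[2]
def save(n,f):
    im=bot.snapshot(n); cv2.imwrite('pics/'+f+'.png',im[:,:,::-1]); return im
E
python3 - <<'E'
from h import *
np.set_printoptions(precision=4,suppress=True)
s=bot.observe();print(s)
for n in('side','top'):
    save(n,n+'0'); K,Rm,t=cal(n); print(n,K,-Rm.T@t)
    for q in['stout_mandrel','tall_mandrel','slim_mandrel','nest','bar','counterweight','buffer','fixture']:
        print(q,[(round(d['confidence'],2),c2w(n,d['position'])) for d in bot.pinpoint(n,q)])
E
```

```text
pics
{'time_s': 0.0, 'q': array([60.4484, 22.8714,  2.5797, 88.1145, -1.0701, 69.1497, -2.9049]), 'qd': array([-0.0039, -0.0946, -0.0096,  0.0217, -0.1144, -0.0587,  0.0047]), 'effort': array([  0.0004, -47.513 ,   1.3647, -25.422 ,   0.0116,   0.0094,
         0.    ]), 'position': array([ 0.2629, -0.5938,  0.2553]), 'tcp_rot': array([-179.8889,    0.0087,   23.8868]), 'force': array([-0.7237, -0.0339, -0.1803]), 'torque': array([-0.013 , -0.0137, -0.049 ]), 'gripper_width': 0.9958947200213376}
side [[491.0928   0.     316.8011]
 [  0.     491.0928 196.3939]
 [  0.       0.       1.    ]] [ 0.3435 -1.1373  0.5041]
stout_mandrel [(0.72, array([ 0.3743, -0.3635,  0.0009])), (0.64, array([ 0.4693, -0.3495,  0.0011]))]
tall_mandrel [(0.51, array([ 0.4281, -0.1921,  0.0017]))]
slim_mandrel [(0.67, array([ 0.4397, -0.2946, -0.0014]))]
nest [(0.74, array([ 0.617 , -0.2111,  0.0961]))]
bar [(0.8, array([ 0.6141, -0.2448,  0.1234]))]
counterweight [(0.55, array([0.6376, 0.0085, 0.1444]))]
buffer [(0.51, array([ 0.6152, -0.2426,  0.1248])), (0.37, array([ 0.6333, -0.017 ,  0.0353])), (0.37, array([ 0.4362, -0.2949,  0.0003]))]
fixture [(0.67, array([ 0.6208, -0.2156,  0.0029])), (0.34, array([ 0.6162, -0.2135,  0.098 ]))]
top [[430.6035   0.     313.4363]
 [  0.     430.6035 203.6026]
 [  0.       0.       1.    ]] [ 0.3096 -0.2016  0.9519]
stout_mandrel [(0.64, array([ 0.4377, -0.4089, -0.0021])), (0.63, array([ 0.3719, -0.3575, -0.0027])), (0.48, array([ 0.4702, -0.3497,  0.0024]))]
tall_mandrel [(0.38, array([ 0.426 , -0.194 ,  0.0013]))]
slim_mandrel [(0.43, array([ 0.4322, -0.2968,  0.0008]))]
nest [(0.89, array([ 0.6199, -0.2151,  0.0924])), (0.58, array([0.6287, 0.0125, 0.1408]))]
bar [(0.88, array([ 0.6186, -0.2451,  0.1305]))]
counterweight [(0.58, array([ 0.6202, -0.2119,  0.0014]))]
buffer [(0.57, array([ 0.632 , -0.0156,  0.0339]))]
fixture [(0.75, array([ 0.6205, -0.209 ,  0.0002]))]
```

View pics/side0.png

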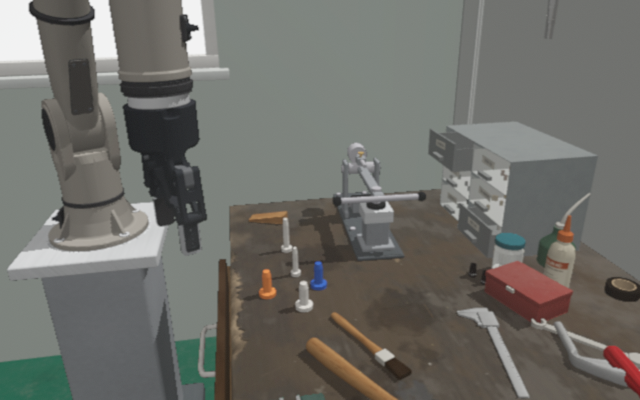

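View pics/top0.png

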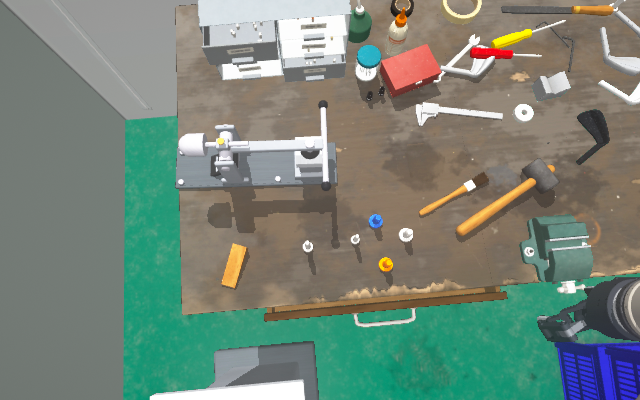

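```bash
python3 - <<'E'
from h import *
np.set_printoptions(precision=4,suppress=True)
im=cv2.imread('pics/top0.png')
cv2.imwrite('pics/top0z.png',cv2.resize(im[90:200,170:350],None,fx=4.4,fy=4.4,interpolation=cv2.INTER_CUBIC))
cv2.imwrite('pics/top0m.png',cv2.resize(im[200:280,290:430],None,fx=5,fy=5,interpolation=cv2.INTER_CUBIC))
print(bot.observe()['time_s'])
for p in[(323,104),(326,186)]: print(pz('top',p,.125))
E
```

```text
0.9
[ 0.7052 -0.2509  0.125 ]
[ 0.5293 -0.2403  0.125 ]
```

View pics/top0z.png

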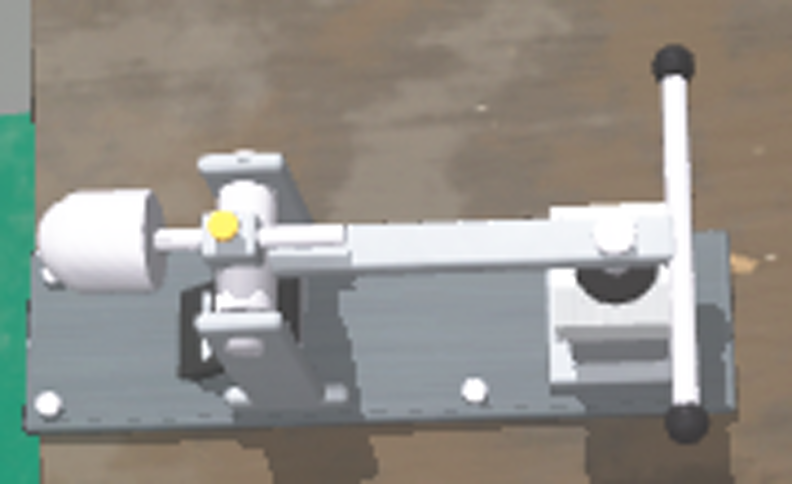

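View pics/top0m.png

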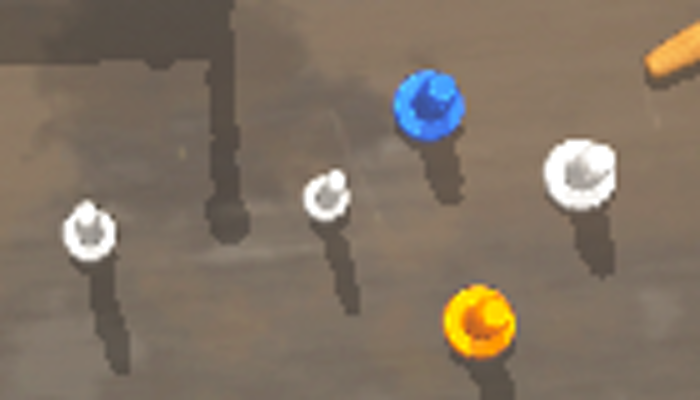

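```bash
python3 - <<'E'
from h import *
np.set_printoptions(precision=4,suppress=True)
a,b=pz('top',(176.4,187.7),.008),pz('top',(336.6,183.2),.008)
print(a,b,np.degrees(np.arctan2(*(a-b)[[1,0]])),np.linalg.norm(a-b))
c,d=pz('top',(323.2,104.1),.125),pz('top',(326.1,186.1),.125)
v=(d-c);print(c,d,np.linalg.norm(v),np.degrees(np.arctan2(v[1],v[0]))-90)
for p in((178.4,144),(205.2,144.5)):print(pz('top',p,.145))
print('stout',pz('top',(406,234.8),.012),pz('top',(406,234.8),.006))
im=cv2.imread('pics/side0.png')
cv2.imwrite('pics/side0z.png',cv2.resize(im[130:330,230:440],None,fx=3,fy=3,interpolation=cv2.INTER_CUBIC))
for q in['stout_mandrel','slim_mandrel','tall_mandrel']:
  for n in('top','side'):
    for m in bot.regions_of(n,q):
        ys,xs=np.nonzero(m['mask']); print(q,n,m['confidence'],len(xs),xs.mean(),ys.mean(),xs.min(),xs.max(),ys.min(),ys.max())
E
```

```text
[0.5872 0.0929 0.008 ] [ 0.5648 -0.2704  0.008 ] 86.46283906681043 0.36397577078895377
[ 0.705  -0.2513  0.125 ] [ 0.5291 -0.2405  0.125 ] 0.17622911955223336 86.49515310305648
[0.6366 0.0445 0.145 ]
[ 0.6306 -0.0086  0.145 ]
stout [ 0.4329 -0.4102  0.012 ] [ 0.4337 -0.4115  0.006 ]
stout_mandrel top 0.7 171 385.53801169590645 264.29824561403507 379 392 257 271
stout_mandrel top 0.65 165 405.73333333333335 234.5090909090909 399 413 228 241
stout_mandrel top 0.62 133 375.2706766917293 220.82706766917292 369 381 215 227
stout_mandrel side 0.87 307 266.3680781758958 286.2247557003257 259 275 270 298
stout_mandrel side 0.86 345 303.1768115942029 298.5072463768116 295 312 281 311
stout_mandrel side 0.84 238 317.7563025210084 278.2689075630252 311 324 263 289
slim_mandrel top 0.64 62 354.96774193548384 239.2258064516129 351 359 235 243
slim_mandrel side 0.62 113 294.5221238938053 265.7433628318584 291 298 251 275
tall_mandrel top 0.62 95 307.4315789473684 246.09473684210528 303 312 240 251
tall_mandrel side 0.49 218 285.3348623853211 236.61926605504587 282 291 218 252
```

View pics/side0z.png

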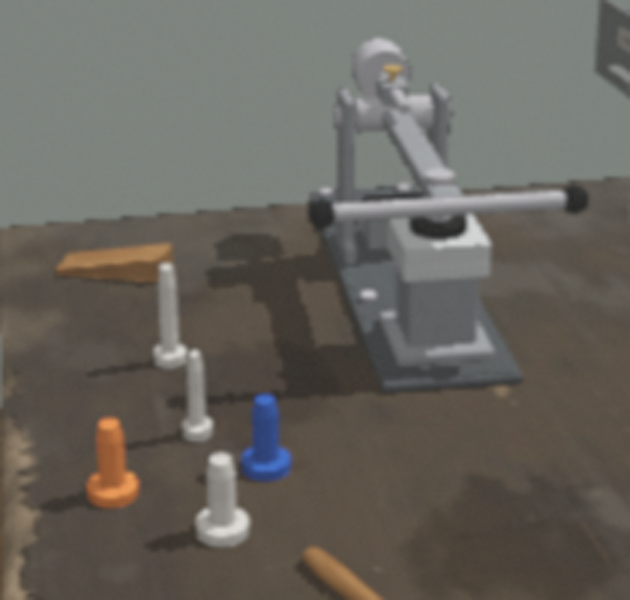

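```bash
cat >> h.py <<'E'
O=np.array([.619,-.2155,0]); th=np.radians(86.5)
FX=np.array([np.cos(th),np.sin(th),0]);FY=np.array([-np.sin(th),np.cos(th),0])
def fw(x,y,z): return O+FX*x/1000+FY*y/1000+np.array([0,0,z/1000])
def wf(p):
    d=np.array(p)-O; return np.array([d@FX,d@FY,p[2]])*1000
def rpy(r,p,y): return R.from_euler('xyz',[r,p,y],degrees=True)
def down(yaw): return rpy(180,0,yaw)
def tilt(yaw,a): return down(yaw)*R.from_rotvec([0,np.radians(a),0])
def plan(pt,Rt,n,grip,p0=None,R0=None,dec=2):
    s=bot.observe()
    p=np.array(s['position']) if p0 is None else np.array(p0); r=rpy(*s['tcp_rot']) if R0 is None else R0
    rows=[]
    for i in range(n):
        f=1/(n-i)
        d=r.inv().apply((np.array(pt)-p)*f)/.06; w=np.degrees((r.inv()*Rt).as_rotvec())*f/10
        d=np.round(d,dec);w=np.round(w,dec)
        rows.append([float(x) for x in d]+[float(x) for x in w]+[grip])
        p=p+r.apply(d*.06); r=r*R.from_rotvec(np.radians(w*10))
    print(str([[ (0 if v==0 else v) for v in q] for q in rows]).replace(' ',''))
    print('end',p,r.as_euler('xyz',degrees=True), 'max',np.abs(np.array(rows)[:,:6]).max())
    return p,r
E
python3 - <<'E'
from h import *
np.set_printoptions(precision=4,suppress=True)
print(pz('side',(304,303.3),.012))
t=fw(-90,48,220);print(t)
p,r=plan(t,down(86.5),9,0)
plan(t,tilt(86.5,45),5,0,p,r)
E
```

```text
[ 0.4348 -0.417   0.012 ]
[ 0.5656 -0.3024  0.22  ]
[[0.73,-0.27,0.07,0,0,-0.7,0],[0.76,-0.18,0.07,0,0,-0.7,0],[0.77,-0.08,0.07,0,0,-0.69,0],[0.78,0.01,0.07,0,0,-0.7,0],[0.77,0.11,0.07,0,0,-0.69,0],[0.75,0.2,0.06,0,0,-0.7,0],[0.72,0.29,0.07,0,0,-0.69,0],[0.69,0.37,0.06,0,0,-0.7,0],[0.63,0.45,0.07,0,0,-0.69,0]]
end [ 0.5654 -0.3027  0.2197] [179.9969   0.0017  86.4845] max 0.78
[[0,0,0,0,0.9,0,0],[0,0,0,0,0.9,0,0],[0,0,0,0,0.9,0,0],[0,0,0,0,0.9,0,0],[0.01,0,0,0,0.9,0,0]]
end [ 0.5655 -0.3022  0.2201] [179.9955 -44.9983  86.4877] max 0.9
```

Emit:
apply_moves:
  increments:
    - [0.73,-0.27,0.07,0,0,-0.7,0]
    - [0.76,-0.18,0.07,0,0,-0.7,0]
    - [0.77,-0.08,0.07,0,0,-0.69,0]
    - [0.78,0.01,0.07,0,0,-0.7,0]
    - [0.77,0.11,0.07,0,0,-0.69,0]
    - [0.75,0.2,0.06,0,0,-0.7,0]
    - [0.72,0.29,0.07,0,0,-0.69,0]
    - [0.69,0.37,0.06,0,0,-0.7,0]
    - [0.63,0.45,0.07,0,0,-0.69,0]
  newtons: 20

```text
time_s: 2.33
position: [0.5665, -0.3017, 0.2198]
tcp_rot: [180.0, 0.0, 86.7]
force: [-0.7, -0.2, -1.1]
gripper_width: 0.001
```

Emit:
apply_moves:
  increments:
    - [0,0,0,0,0.9,0,0]
    - [0,0,0,0,0.9,0,0]
    - [0,0,0,0,0.9,0,0]
    - [0,0,0,0,0.9,0,0]
    - [0.01,0,0,0,0.9,0,0]
    - [0,0,0,0,0,0,0]

```text
time_s: 3.08
position: [0.5636, -0.3053, 0.2164]
tcp_rot: [-179.6, -45.0, 85.9]
force: [-0.5, 0.0, -1.0]
gripper_width: -0.001
```

```bash
python3 - <<'E'
from h import *
np.set_printoptions(precision=4,suppress=True)
s=bot.observe();print(s); print(wf(s['position']))
save('side','side1');save('top','top1')
plan(fw(-70,48,102),tilt(86.5,45),5,0)
E
```

```text
{'time_s': 3.075, 'q': array([ 55.4893,  41.8248, -24.8563,  76.7817, -21.821 ,  88.7044,
        34.3175]), 'qd': array([-2.3392, -3.8508, -2.1324,  0.6404, -0.446 , -0.5951, -0.4492]), 'effort': array([ -0.1057, -58.0356,  -7.6692, -22.6083,  -2.6048,   1.7384,
         0.0629]), 'position': array([ 0.5636, -0.3053,  0.2164]), 'tcp_rot': array([-179.6004,  -45.0068,   85.9201]), 'force': array([-0.4659,  0.0122, -0.9868]), 'torque': array([-0.7418,  0.0841,  0.0016]), 'gripper_width': -0.0013635886045043168}
[-93.0566  49.8272 216.359 ]
[[-0.23,0,0.32,0,0,0,0],[-0.23,0,0.33,0,0,0,0],[-0.23,0,0.32,0,0,0,0],[-0.24,0,0.33,0,0,0,0],[-0.23,0,0.32,0,0.01,0,0]]
end [ 0.5669 -0.2825  0.1022] [179.9719 -45.0225  86.5231] max 0.33
```

Emit:
apply_moves:
  increments:
    - [-0.23,0,0.32,0,0,0,0]
    - [-0.23,0,0.33,0,0,0,0]
    - [-0.23,0,0.32,0,0,0,0]
    - [-0.24,0,0.33,0,0,0,0]
    - [-0.23,0,0.32,0,0,0,0]
    - [0,0,0,0,0,0,0]

```text
time_s: 3.92
position: [0.5655, -0.2816, 0.0998]
tcp_rot: [-179.7, -45.1, 86.3]
force: [-0.4, -0.3, 0.0]
gripper_width: 0.002
```

```bash
python3 - <<'E'
from h import *
np.set_printoptions(precision=4,suppress=True)
s=bot.observe();print(s['q'],s['position'],s['tcp_rot'],s['force'],s['torque']); print(wf(s['position']))
im=save('side','side2');im=im[:,:,::-1]
a=cv2.resize(im[100:300,250:450],None,fx=3,fy=3,interpolation=cv2.INTER_CUBIC);cv2.imwrite('pics/side2z.png',a)
im=save('top','top2')[:,:,::-1]
cv2.imwrite('pics/top2z.png',cv2.resize(im[80:230,170:390],None,fx=3.5,fy=3.5,interpolation=cv2.INTER_CUBIC))
E
```

```text
[ 54.2816  47.7999 -24.4114  82.5556 -20.5148  78.1096  38.706 ] [ 0.5655 -0.2816  0.0998] [-179.701   -45.1349   86.3242] [-0.4242 -0.2912  0.0063] [-0.7368  0.0162 -0.0257]
[-69.1995  49.3682  99.8171]
```

View pics/side2z.png

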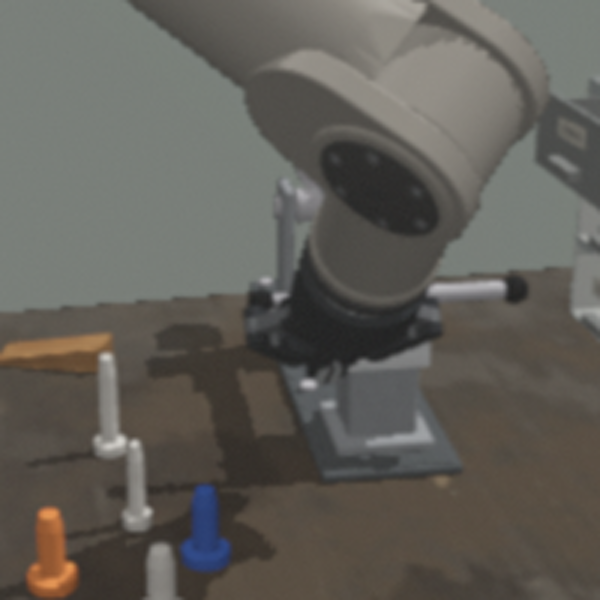

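View pics/top2z.png

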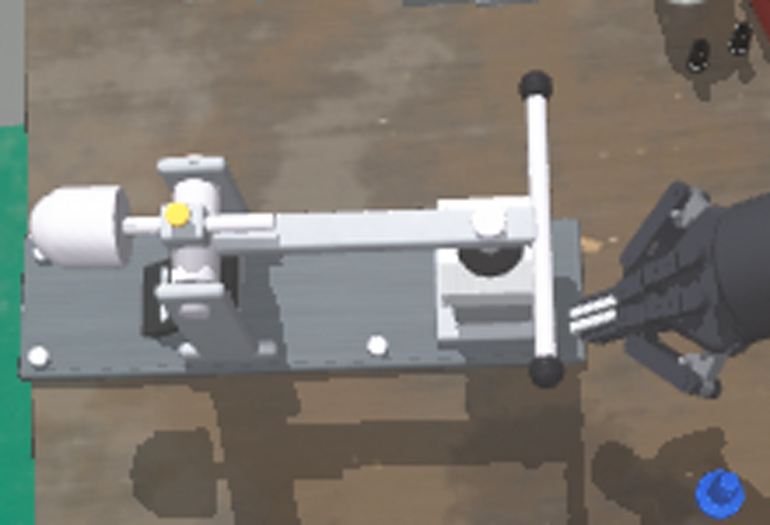

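Emit:
apply_moves:
  increments:
    - [0.1,0,0,0,0,0,0]
    - [0.1,0,0,0,0,0,0]
    - [0.1,0,0,0,0,0,0]
    - [0.06,0,0,0,0,0,0]
    - [0.06,0,0,0,0,0,0]
    - [0,0,0,0,0,0,0]

```text
time_s: 4.78
position: [0.5678, -0.2647, 0.1202]
tcp_rot: [180.0, -45.0, 86.5]
force: [-0.8, 0.2, -0.5]
gripper_width: -0.003
```

```bash
python3 - <<'E'
from h import *
np.set_printoptions(precision=4,suppress=True)
s=bot.observe();print(s['position'],s['tcp_rot'],s['force'],s['torque'],s['effort']); print(wf(s['position']))
im=save('top','top3')[:,:,::-1]
cv2.imwrite('pics/top3z.png',cv2.resize(im[80:230,170:390],None,fx=3.5,fy=3.5,interpolation=cv2.INTER_CUBIC))
print([(c['confidence'],wf(c2w('top',c['position']))) for c in bot.pinpoint('top','bar')])
E
```

```text
[ 0.5678 -0.2647  0.1202] [179.9729 -44.9884  86.5215] [-0.8342  0.1975 -0.4735] [-0.7646  0.0541 -0.0391] [ -0.0201 -58.6272  -8.0825 -19.315   -2.2536   1.7868  -0.0062]
[-52.2511  48.0549 120.1932]
[(0.71, array([-28.8801,  -0.975 , 126.3665]))]
```

View pics/top3z.png

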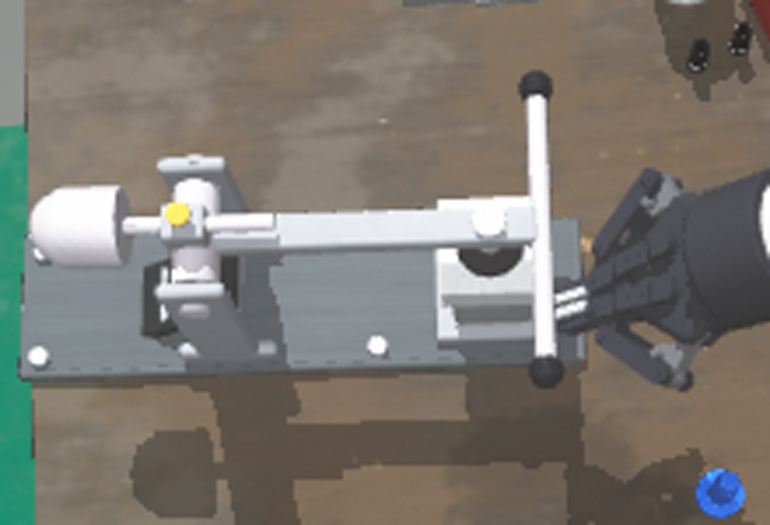

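```bash
cat >> h.py <<'E'
def arc(ths,off=(-20.5,-3.5)):
    s=bot.observe(); Rt=tilt(86.5,45); p=s['position']; r=rpy(*s['tcp_rot'])
    rows=[]
    for t in ths:
        tgt=fw(170-200*np.cos(t)+off[0],48,125+200*np.sin(t)+off[1])
        d=np.round(r.inv().apply(tgt-p)/.06,2); w=np.round(np.degrees((r.inv()*Rt).as_rotvec())/10,2)
        rows.append([float(x) for x in d]+[float(x) for x in w]+[0])
        p=p+r.apply(d*.06); r=r*R.from_rotvec(np.radians(w*10))
    for i in range(0,len(rows),10): print(str(rows[i:i+10]).replace('-0.0,','0,').replace('0.0,','0,').replace(' ',''))
E
python3 - <<'E'
from h import *
arc(np.arange(0,.701,.04))
E
```

```text
[[0.04,0,0,0,0,0,0],[0.1,0,-0.09,0,0,0,0],[0.1,0,-0.09,0,0,0,0],[0.1,0,-0.08,0,0,0,0],[0.11,0,-0.08,0,0,0,0],[0.11,0,-0.08,0,0,0,0],[0.11,0,-0.07,0,0,0,0],[0.12,0,-0.07,0,0,0,0],[0.12,0,-0.06,0,0,0,0],[0.12,0,-0.05,0,0,0,0]]
[[0.12,0,-0.06,0,0,0,0],[0.12,0,-0.05,0,0,0,0],[0.13,0,-0.04,0,0,0,0],[0.13,0,-0.04,0,0,0,0],[0.13,0,-0.03,0,0,0,0],[0.13,0,-0.03,0,0,0,0],[0.13,0,-0.02,0,0,0,0],[0.13,0,-0.01,0,0,0,0]]
```

Emit:
apply_moves:
  increments:
    - [0.04,0,0,0,0,0,0]
    - [0.1,0,-0.09,0,0,0,0]
    - [0.1,0,-0.09,0,0,0,0]
    - [0.1,0,-0.08,0,0,0,0]
    - [0.11,0,-0.08,0,0,0,0]
    - [0.11,0,-0.08,0,0,0,0]

```text
time_s: 5.62
position: [0.5678, -0.2602, 0.162]
tcp_rot: [-180.0, -44.9, 86.4]
force: [-2.0, -3.4, -1.9]
gripper_width: -0.001
```

```bash
python3 - <<'E'
from h import *
np.set_printoptions(precision=4,suppress=True)
s=bot.observe();print(s['position'],s['tcp_rot'],s['force'],s['torque']); print(wf(s['position']))
im=save('top','top4')[:,:,::-1]
cv2.imwrite('pics/top4z.png',cv2.resize(im[80:230,170:390],None,fx=3.5,fy=3.5,interpolation=cv2.INTER_CUBIC))
print([(c['confidence'],wf(c2w('top',c['position']))) for c in bot.pinpoint('top','bar')])
E
```

```text
[ 0.5678 -0.2602  0.162 ] [-179.9927  -44.8848   86.4191] [-2.003  -3.4336 -1.9243] [-1.6782  0.2637  0.1588]
[-47.7045  48.3893 161.9571]
[(0.96, array([-31.4333,   0.407 , 167.1607]))]
```

View pics/top4z.png

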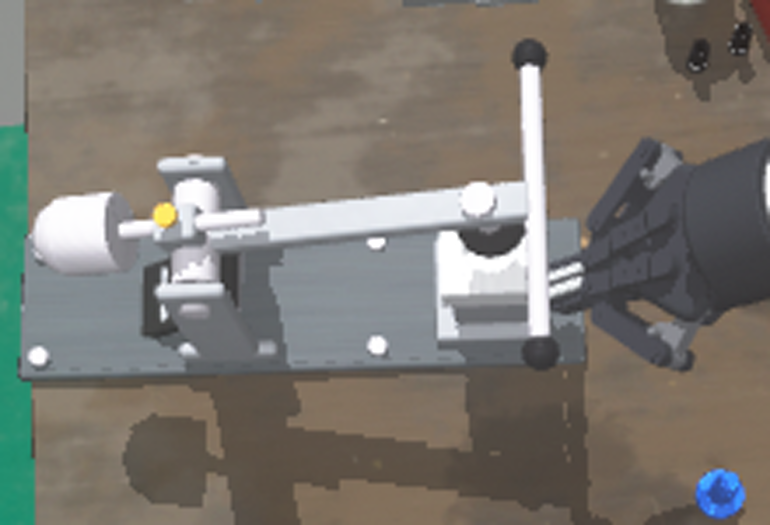

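Emit:
apply_moves:
  increments:
    - [0.11,0,-0.07,0,0,0,0]
    - [0.12,0,-0.07,0,0,0,0]
    - [0.12,0,-0.06,0,0,0,0]
    - [0.12,0,-0.05,0,0,0,0]
    - [0.12,0,-0.06,0,0,0,0]
    - [0.12,0,-0.05,0,0,0,0]
    - [0.13,0,-0.04,0,0,0,0]
    - [0.13,0,-0.04,0,0,0,0]

```text
time_s: 6.72
position: [0.5696, -0.2358, 0.2219]
tcp_rot: [180.0, -45.0, 86.5]
force: [0.8, -3.1, -0.4]
gripper_width: 0.001
```

```bash
cat > st.py <<'E'
from h import *
import sys
np.set_printoptions(precision=3,suppress=True)
s=bot.observe();f=wf(s['position']);print(s['time_s'],s['position'],s['tcp_rot'],s['force'],s['torque']); print(f)
x=f[0]+20.5;z=f[2]+3.5
print('tcp theta',np.arctan2(z-125,170-x),'r',np.hypot(z-125,170-x))
for n in('top','side'):
  im=save(n,n+sys.argv[1])[:,:,::-1]
  for c in bot.pinpoint(n,'bar'):
    b=wf(c2w(n,c['position']));print(n,round(c['confidence'],2),b,'bar theta',np.arctan2(b[2]-125,170-b[0]),'r',np.hypot(b[2]-125,170-b[0]))
  if n=='top': cv2.imwrite('pics/top%sz.png'%sys.argv[1],cv2.resize(im[60:230,150:390],None,fx=3.3,fy=3.3,interpolation=cv2.INTER_CUBIC))
E
python3 st.py 5
python3 - <<'E'
from h import *
arc(np.arange(.6,.86,.04))
E
```

```text
6.725 [ 0.57  -0.236  0.222] [179.99  -45.033  86.518] [ 0.771 -3.134 -0.369] [-1.335  0.07  -0.065]
[-23.311  48.065 221.942]
tcp theta 0.5264985910250572 r 199.8803255690617
top 0.93 [ -3.085  -0.558 228.399] bar theta 0.538495787583857 r 201.61741311526941
side 0.81 [ -3.108   1.735 225.619] bar theta 0.5265198222616574 r 200.22603594256418
[[0.24,0,-0.06,0,0,0,0],[0.13,0,-0.02,0,0,0,0],[0.13,0,-0.02,0,0,0,0],[0.14,0,-0.01,0,0,0,0],[0.13,0,-0.01,0,0,0,0],[0.13,0,0,0,0,0,0],[0.14,0,0.01,0,0,0,0]]
```

View pics/top5z.png

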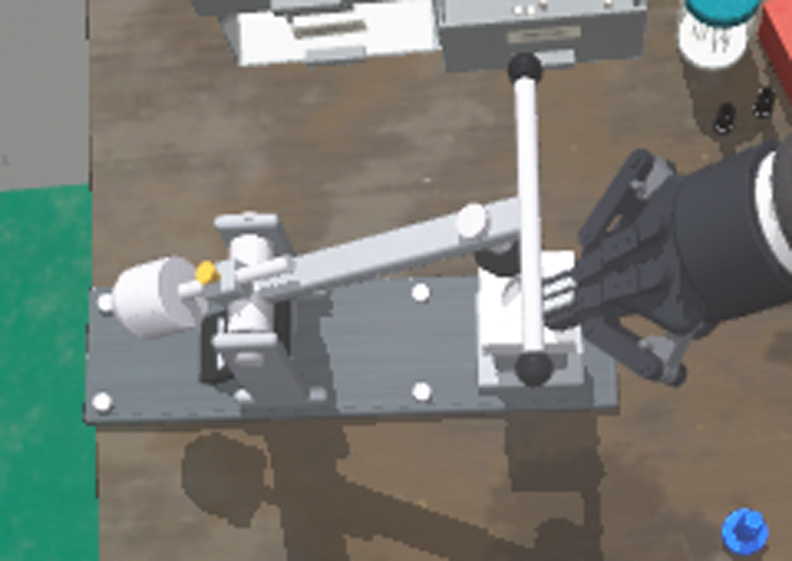

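Emit:
apply_moves:
  increments:
    - [0.13,0,-0.03,0,0,0,0]
    - [0.13,0,-0.03,0,0,0,0]
    - [0.13,0,-0.02,0,0,0,0]
    - [0.13,0,-0.02,0,0,0,0]
    - [0.14,0,-0.01,0,0,0,0]
    - [0.13,0,-0.01,0,0,0,0]

```text
time_s: 7.68
position: [0.5711, -0.2077, 0.2606]
tcp_rot: [-180.0, -45.0, 86.5]
force: [-0.3, -1.7, -0.6]
gripper_width: -0.001
```

```bash
python3 st.py 6
python3 - <<'E'
from h import *
arc(np.arange(.82,1.1,.02))
E
```

```text
7.675 [ 0.571 -0.208  0.261] [-179.999  -44.997   86.502] [-0.262 -1.7   -0.632] [-1.121  0.1    0.003]
[  4.844  48.238 260.554]
tcp theta 0.7656554600494297 r 200.65298998121474
top 0.66 [ 27.037  -1.386 265.926] bar theta 0.7782252170811689 r 200.7450386692878
side 0.65 [ 27.54    2.687 264.254] bar theta 0.7740193659857382 r 199.2147005609933
[[0.19,0,0.01,0,0,0,0],[0.06,0,0,0,0,0,0],[0.07,0,0.01,0,0,0,0],[0.07,0,0,0,0,0,0],[0.06,0,0.01,0,0,0,0],[0.07,0,0.01,0,0,0,0],[0.06,0,0.01,0,0,0,0],[0.07,0,0.01,0,0,0,0],[0.07,0,0.01,0,0,0,0],[0.06,0,0.01,0,0,0,0]]
[[0.07,0,0.02,0,0,0,0],[0.06,0,0.01,0,0,0,0],[0.07,0,0.02,0,0,0,0],[0.06,0,0.02,0,0,0,0],[0.06,0,0.02,0,0,0,0]]
```

Emit:
apply_moves:
  increments:
    - [0.08,0,0,0,0,0,0]
    - [0.07,0,0,0,0,0,0]
    - [0.07,0,0,0,0,0,0]
    - [0.07,0,0.01,0,0,0,0]
    - [0,0,0,0,0,0,0]

```text
time_s: 8.5
position: [0.572, -0.1947, 0.2722]
tcp_rot: [180.0, -45.0, 86.6]
force: [-0.1, -1.2, -0.3]
gripper_width: -0.003
```

```bash
python3 st.py 7
```

```text
8.5 [ 0.572 -0.195  0.272] [179.98  -45.019  86.564] [-0.097 -1.223 -0.255] [-0.952  0.069 -0.067]
[ 17.891  48.158 272.244]
tcp theta 0.8530652817672589 r 200.11213376421853
top 0.83 [ 38.866  -1.224 277.279] bar theta 0.8598674970776998 r 200.96029181916768
side 0.6 [ 39.473   2.383 271.346] bar theta 0.8424691858027784 r 196.09832256352743
```

Emit:
apply_moves:
  increments:
    - [0.07,0,0,0,0,0,0]
    - [0.07,0,0.01,0,0,0,0]
    - [0.06,0,0.01,0,0,0,0]
    - [0,0,0,0,0,0,0]

```text
time_s: 9.2
position: [0.5727, -0.1856, 0.28]
tcp_rot: [180.0, -45.0, 86.6]
force: [-0.2, -1.4, -0.3]
gripper_width: 0.001
```

```bash
python3 st.py 8
```

```text
9.2 [ 0.573 -0.186  0.28 ] [179.956 -45.004  86.565] [-0.177 -1.435 -0.345] [-0.925  0.07   0.02 ]
[ 27.051  48.077 279.992]
tcp theta 0.9129958661228924 r 200.28313080520869
top 0.74 [ 46.787   1.478 285.287] bar theta 0.9154335163120444 r 202.17172102074954
side 0.81 [ 48.927  -1.034 281.931] bar theta 0.9136737071133629 r 198.2065095278908
side 0.48 [ 2.915 -1.138  0.678] bar theta -0.6396901034769774 r 208.26298839279235
```

Emit:
apply_moves:
  increments:
    - [0.06,0,0.01,0,0,0,0]
    - [0.06,0,0.01,0,0,0,0]
    - [0,0,0,0,0,0,0]
    - [0,0,0,0,0,0,0]

```text
time_s: 9.9
position: [0.573, -0.1801, 0.2838]
tcp_rot: [180.0, -45.0, 86.5]
force: [0.0, -0.3, -0.5]
gripper_width: 0.001
```

```bash
python3 st.py 9
```

```text
9.9 [ 0.573 -0.18   0.284] [179.981 -44.991  86.505] [ 0.038 -0.3   -0.486] [-0.86   0.041 -0.09 ]
[ 32.537  48.056 283.75 ]
tcp theta 0.9461951684494897 r 200.0133698152199
top 0.97 [ 52.841  -0.11  285.856] bar theta 0.9412984372477424 r 198.99924630289377
side 0.76 [ 52.711   3.482 288.027] bar theta 0.9471414691421665 r 200.83453729885534
```

Emit:
apply_moves:
  increments:
    - [0.06,0,0.01,0,0,0,0]
    - [0.06,0,0.02,0,0,0,0]
    - [0,0,0,0,0,0,0]
    - [0,0,0,0,0,0,0]

```text
time_s: 10.6
position: [0.5733, -0.1737, 0.2876]
tcp_rot: [180.0, -45.0, 86.5]
force: [0.9, -0.1, -0.6]
gripper_width: 0.001
```

```bash
python3 st.py 10
```

```text
10.6 [ 0.573 -0.174  0.288] [179.991 -44.992  86.503] [ 0.867 -0.14  -0.649] [-0.925  0.102 -0.078]
[ 38.911  48.127 287.562]
tcp theta 0.9832883360968342 r 199.51595165541215
top 0.76 [ 57.927  -2.189 294.12 ] bar theta 0.9855567758775148 r 202.88441041904306
side 0.58 [ 58.76    2.32  294.174] bar theta 0.9891340467096064 r 202.47064279346998
side 0.47 [-91.77  173.04    0.879] bar theta -0.4427628568307423 r 289.7055228491039
```

Emit:
apply_moves:
  increments:
    - [0.06,0,0.02,0,0,0,0]
    - [0.06,0,0.02,0,0,0,0]
    - [0,0,0,0,0,0,0]
    - [0,0,0,0,0,0,0]
    - [0,0,0,0,0,0,0]

```text
time_s: 11.42
position: [0.5737, -0.1671, 0.2908]
tcp_rot: [-180.0, -45.0, 86.5]
force: [0.7, -0.1, 0.3]
gripper_width: -0.003
```

```bash
python3 st.py 11
```

```text
11.425 [ 0.574 -0.167  0.291] [-179.994  -44.997   86.472] [ 0.651 -0.081  0.259] [-0.916  0.085  0.038]
[ 45.517  48.12  290.817]
tcp theta 1.0200527515909974 r 198.69735772590298
top 0.73 [ 63.827  -1.256 298.118] bar theta 1.0206542759756492 r 203.08261152844838
side 0.87 [ 66.578   1.419 291.765] bar theta 1.0156786328447747 r 196.2309851921057
side 0.32 [216.432  -3.336  87.103] bar theta -2.4570564159835437 r 59.934283751464655
```

View pics/top11z.png

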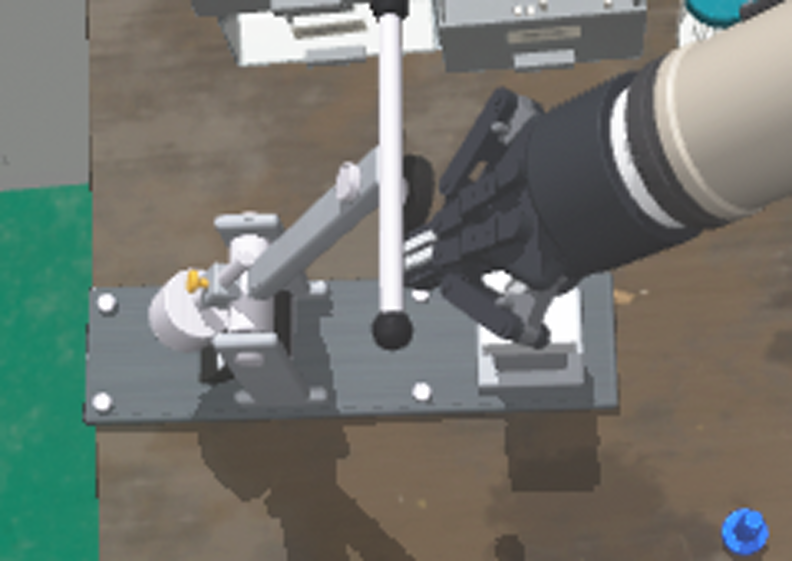

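Emit:
apply_moves:
  increments:
    - [0.06,0,0.02,0,0,0,0]
    - [0.06,0,0.02,0,0,0,0]
    - [0,0,0,0,0,0,0]
    - [0,0,0,0,0,0,0]
    - [0,0,0,0,0,0,0]

```text
time_s: 12.25
position: [0.5742, -0.1604, 0.2942]
tcp_rot: [180.0, -45.0, 86.5]
force: [-0.0, -0.5, -0.7]
gripper_width: 0.003
```

```bash
python3 st.py 12
```

```text
12.25 [ 0.574 -0.16   0.294] [179.999 -44.991  86.475] [-0.002 -0.468 -0.666] [-0.861  0.019 -0.057]
[ 52.256  48.09  294.242]
tcp theta 1.0580718830301057 r 198.23264709796192
top 0.65 [ 72.927  -0.895 299.992] bar theta 1.0643309412672592 r 200.11337898673082
side 0.95 [ 69.748   3.184 297.832] bar theta 1.0451710934360767 r 199.8033703334734
```

Emit:
apply_moves:
  increments:
    - [0.06,0,0.02,0,0,0,0]
    - [0.05,0,0.02,0,0,0,0]
    - [0,0,0,0,0,0,0]
    - [0,0,0,0,0,0,0]
    - [0,0,0,0,0,0,0]

```text
time_s: 13.08
position: [0.5746, -0.1541, 0.2972]
tcp_rot: [-180.0, -45.0, 86.5]
force: [-0.7, 0.2, -0.4]
gripper_width: 0.004
```

```bash
python3 st.py 13
```

```text
13.075 [ 0.575 -0.154  0.297] [-179.999  -44.992   86.476] [-0.704  0.201 -0.434] [-0.897 -0.001 -0.012]
[ 58.622  48.117 297.209]
tcp theta 1.0934757995706024 r 197.81960513865894
top 0.58 [ 79.639   1.12  306.617] bar theta 1.1091194639233382 r 202.8540147569971
side 0.78 [ 78.74    3.54  302.576] bar theta 1.09607650319684 r 199.65357924794625
```

View pics/top13z.png

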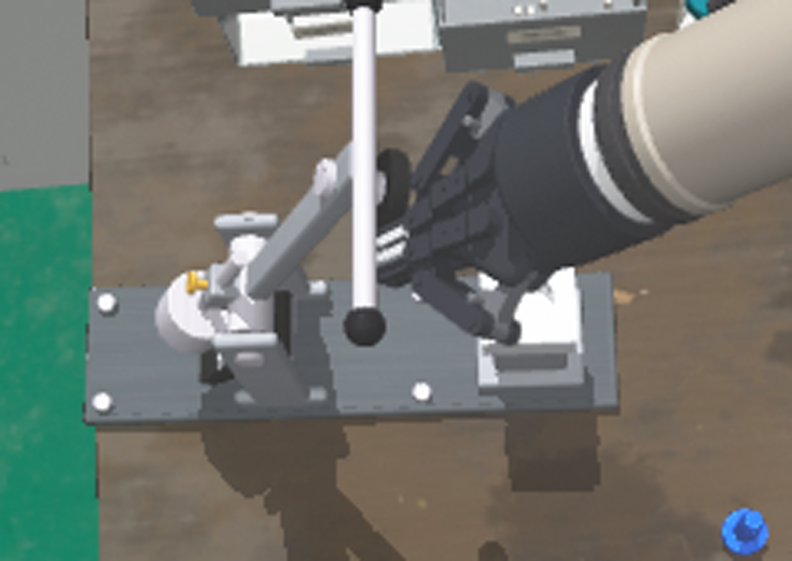

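View pics/side13.png

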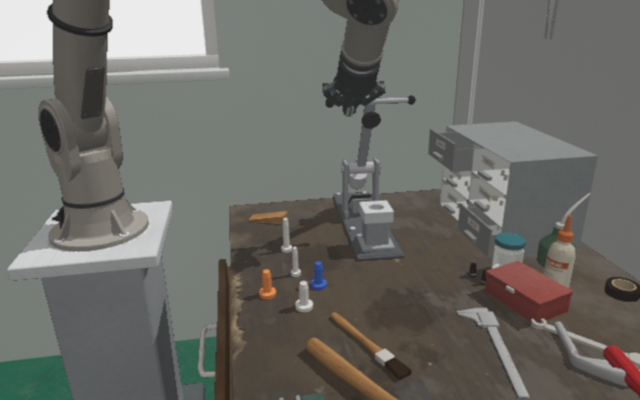

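Emit:
apply_moves:
  increments:
    - [0.06,0,0.02,0,0,0,0]
    - [0.05,0,0.02,0,0,0,0]
    - [0,0,0,0,0,0,0]
    - [0,0,0,0,0,0,0]
    - [0,0,0,0,0,0,0]
    - [0,0,0,0,0,0,0]

```text
time_s: 14.02
position: [0.575, -0.1477, 0.3002]
tcp_rot: [180.0, -45.0, 86.5]
force: [0.3, 0.1, 0.2]
gripper_width: -0.001
```

```bash
python3 st.py 14
```

```text
14.025 [ 0.575 -0.148  0.3  ] [179.999 -44.991  86.473] [0.314 0.055 0.164] [-0.832 -0.001 -0.034]
[ 64.952  48.102 300.197]
tcp theta 1.1288710162133533 r 197.6884964886012
top 0.66 [-90.667 180.525   0.478] bar theta -0.4456523926955234 r 288.8818325357814
top 0.61 [ 84.736  -1.657 310.426] bar theta 1.139801100870895 r 204.08946734943882
side 0.9 [ 82.966   3.573 303.376] bar theta 1.1168581592103304 r 198.4764164716679
```

```bash
cat > ang.py <<'E'
from h import *
def ang(f,lo=.7,hi=1.65):
    im=cv2.imread(f).astype(int).max(2)
    # dark ball blob along the predicted path
    best=None
    res=[]
    for t in np.arange(lo,hi,.005):
        b=fw(170-200*np.cos(t),85,125+200*np.sin(t)); u=w2p('top',b)
        yy,xx=np.mgrid[:400,:640]; d=np.hypot(xx-u[0],yy-u[1])
        rad=430*.01/(0.95-b[2])
        res.append((im[d<rad-.5].mean()-im[(d>rad+1)&(d<rad+3)].mean(),t,tuple(u)))
    return min(res)
if __name__=='__main__':
    import sys
    for k in sys.argv[1:]: print(k,ang('pics/top%s.png'%k))
E
python3 ang.py 5 6 7 8 9 10 11 12 13 14
```

```text
5 (np.float64(-58.042439133348225), np.float64(1.2900000000000005), (np.float64(235.3440120487223), np.float64(154.6421598237327)))
6 (np.float64(-92.85690953633971), np.float64(0.765), (np.float64(294.2817271460131), np.float64(163.72122046303693)))
7 (np.float64(-86.57062246517368), np.float64(0.8400000000000001), (np.float64(287.4327181762198), np.float64(161.94974603655854)))
8 (np.float64(-69.32210242587601), np.float64(0.9100000000000001), (np.float64(280.48284075378507), np.float64(160.4092677962664)))
9 (np.float64(-70.81488095238095), np.float64(0.9450000000000002), (np.float64(276.8173727801027), np.float64(159.68528638985362)))
10 (np.float64(-71.49940476190476), np.float64(0.9750000000000002), (np.float64(273.5797580264093), np.float64(159.0913828331452)))
11 (np.float64(-72.50971786833856), np.float64(1.0200000000000002), (np.float64(268.5660244564416), np.float64(158.24955596204506)))
12 (np.float64(-66.74655145076898), np.float64(1.0600000000000003), (np.float64(263.9606644850463), np.float64(157.5536252800389)))
13 (np.float64(-70.23017554479419), np.float64(1.0850000000000004), (np.float64(261.01606124315487), np.float64(157.14500556492794)))
14 (np.float64(-63.90102334505917), np.float64(1.1250000000000004), (np.float64(256.2066154184133), np.float64(156.5352695865117)))
```

Emit:
apply_moves:
  increments:
    - [0.05,0,0.03,0,0,0,0]
    - [0.05,0,0.03,0,0,0,0]
    - [0,0,0,0,0,0,0]
    - [0,0,0,0,0,0,0]
    - [0,0,0,0,0,0,0]
    - [0,0,0,0,0,0,0]

```text
time_s: 14.98
position: [0.5753, -0.1409, 0.3018]
tcp_rot: [-180.0, -45.0, 86.5]
force: [0.1, 0.7, -0.2]
gripper_width: 0.003
```

```bash
python3 st.py 15|head -3; python3 ang.py 15
```

```text
14.975 [ 0.575 -0.141  0.302] [-179.988  -44.993   86.471] [ 0.122  0.707 -0.236] [-0.87   0.059 -0.007]
[ 71.76   48.163 301.835]
tcp theta 1.1637809417331164 r 196.37813110401376
15 (np.float64(-57.18077496274218), np.float64(1.1550000000000002), (np.float64(252.52645819743753), np.float64(156.11488485081924)))
```

Emit:
apply_moves:
  increments:
    - [0.05,0,0.03,0,0,0,0]
    - [0.05,0,0.03,0,0,0,0]
    - [0,0,0,0,0,0,0]
    - [0,0,0,0,0,0,0]
    - [0,0,0,0,0,0,0]
    - [0,0,0,0,0,0,0]

```text
time_s: 15.92
position: [0.5758, -0.1342, 0.3036]
tcp_rot: [-180.0, -45.0, 86.5]
force: [-0.2, 0.3, 0.0]
gripper_width: 0.001
```

```bash
cat >st2.py <<'E'
from h import *
from ang import ang
import sys
np.set_printoptions(precision=3,suppress=True)
s=bot.observe();f=wf(s['position']);print(s['time_s'],f,s['force'],s['torque'])
print('finger th',np.pi/4+np.arcsin((24.04+f[0]+f[2]-295)/200/2**.5))
save('top','top'+sys.argv[1]);print(ang('pics/top%s.png'%sys.argv[1]))
E
python3 st2.py 16
```

```text
15.925 [ 78.543  48.106 303.599] [-0.186  0.281  0.022] [-0.823  0.068  0.01 ]
finger th 1.189385934219388
(np.float64(-51.26017000607166), np.float64(1.1900000000000004), (np.float64(248.1615277328157), np.float64(155.66594035909097)))
```

Emit:
apply_moves:
  increments:
    - [0.05,0,0.03,0,0,0,0]
    - [0.05,0,0.03,0,0,0,0]
    - [0,0,0,0,0,0,0]
    - [0,0,0,0,0,0,0]
    - [0,0,0,0,0,0,0]
    - [0,0,0,0,0,0,0]

```text
time_s: 16.73
position: [0.5762, -0.1274, 0.3053]
tcp_rot: [-180.0, -45.0, 86.5]
force: [-0.7, -0.6, 1.1]
gripper_width: 0.003
```

```bash
python3 st2.py 17
```

```text
16.725 [ 85.321  48.11  305.273] [-0.749 -0.564  1.131] [-0.764  0.067 -0.01 ]
finger th 1.2221203851671227
(np.float64(-58.07130603416125), np.float64(1.2800000000000005), (np.float64(236.6447543303515), np.float64(154.72670035667628)))
```

The arm has left the finger (bar at 1.28 against finger 1.22), so it has tipped. I back the finger off and watch.

Emit:
apply_moves:
  increments:
    - [-0.2,0,-0.2,0,0,0,0]
    - [-0.3,0,-0.4,0,0,0,0]
    - [-0.3,0,-0.5,0,0,0,0]
    - [-0.3,0,-0.5,0,0,0,0]

```text
time_s: 17.27
position: [0.5688, -0.2442, 0.3265]
tcp_rot: [-180.0, -45.0, 86.4]
force: [0.2, -0.9, 0.5]
gripper_width: 0.001
```

```bash
python3 st2.py 18
python3 - <<'E'
from h import *
print(bot.observe()['q'])
p,r=plan([.500,-.38,.24],down(66),6,0.7)
E
```

```text
17.275 [-31.74   48.391 326.502] [ 0.19  -0.909  0.455] [-0.809  0.06  -0.019]
finger th 0.869651503135822
(np.float64(-53.587128111718286), np.float64(1.1900000000000004), (np.float64(248.1615277328157), np.float64(155.66594035909097)))
[ 54.03765359  33.39026783 -27.04839384  76.76416977 -25.47686198
  93.09781625  27.55438453]
[[-0.43,-0.16,-0.09,-0.13,-0.74,0.32,0.7],[-0.45,-0.14,-0.04,-0.13,-0.74,0.31,0.7],[-0.46,-0.11,0.02,-0.13,-0.74,0.32,0.7],[-0.46,-0.09,0.07,-0.13,-0.73,0.31,0.7],[-0.45,-0.07,0.13,-0.13,-0.74,0.32,0.7],[-0.43,-0.05,0.19,-0.12,-0.73,0.31,0.7]]
end [ 0.49990297 -0.3798965   0.24009559] [-1.79952786e+02 -4.22551489e-02  6.60311826e+01] max 0.74
```

View pics/top18.png

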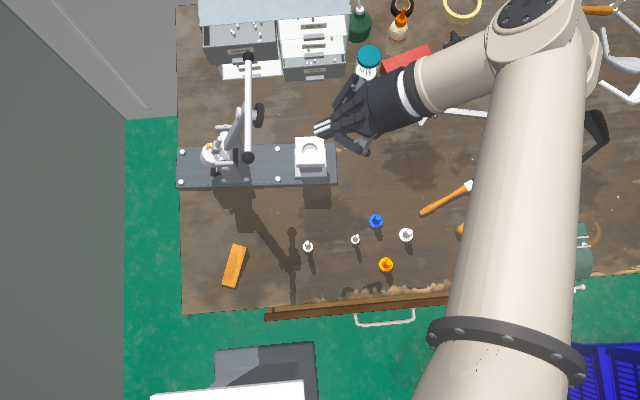

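```bash
python3 - <<'E'
from h import *
a=cv2.imread('pics/top17.png')[40:200,150:340];b=cv2.imread('pics/top18.png')[40:200,150:340]
cv2.imwrite('pics/c1718.png',cv2.resize(np.hstack([a,b]),None,fx=2,fy=2,interpolation=cv2.INTER_CUBIC))
E
python3 st2.py 19
```

```text
17.325 [-37.887  48.232 326.274] [-0.341 -3.547  0.411] [-0.972 -0.039 -0.05 ]
finger th 0.8470529762581568
(np.float64(-51.85382513661203), np.float64(1.1900000000000004), (np.float64(248.1615277328157), np.float64(155.66594035909097)))
```

View pics/c1718.png

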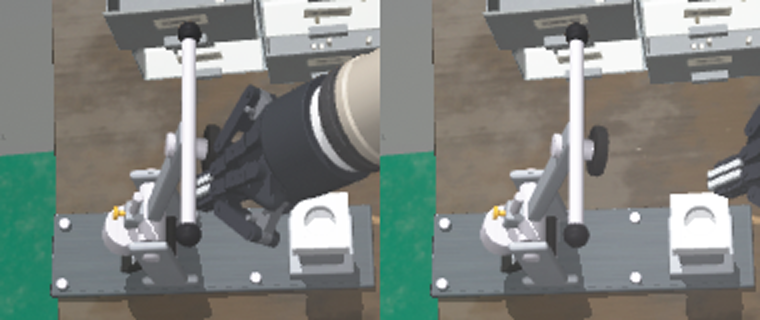

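Emit:
apply_moves:
  increments:
    - [0.2,0,0.6,0,0,0,0]
    - [0.3,0,0.6,0,0,0,0]
    - [0.2,0,0.4,0,0,0,0]
    - [0.07,0,0,0,0,0,0]
    - [0.07,0,0,0,0,0,0]
    - [0.07,0,0,0,0,0,0]

```text
time_s: 18.12
position: [0.5759, -0.1371, 0.2975]
tcp_rot: [180.0, -44.9, 86.4]
force: [1.1, -0.2, -0.9]
gripper_width: -0.001
```

```bash
python3 st2.py 20
python3 - <<'E'
from h import *
a=cv2.imread('pics/top20.png')[40:200,150:340]
cv2.imwrite('pics/c20.png',cv2.resize(a,None,fx=4,fy=3.75,interpolation=cv2.INTER_CUBIC))
E
```

```text
18.125 [ 75.586  47.764 297.525] [ 1.073 -0.178 -0.928] [-0.926  0.026  0.009]
finger th 1.1549097124106047
(np.float64(-56.47762638671729), np.float64(1.1450000000000005), (np.float64(253.75975391562676), np.float64(156.25141969009422)))
```

View pics/c20.png

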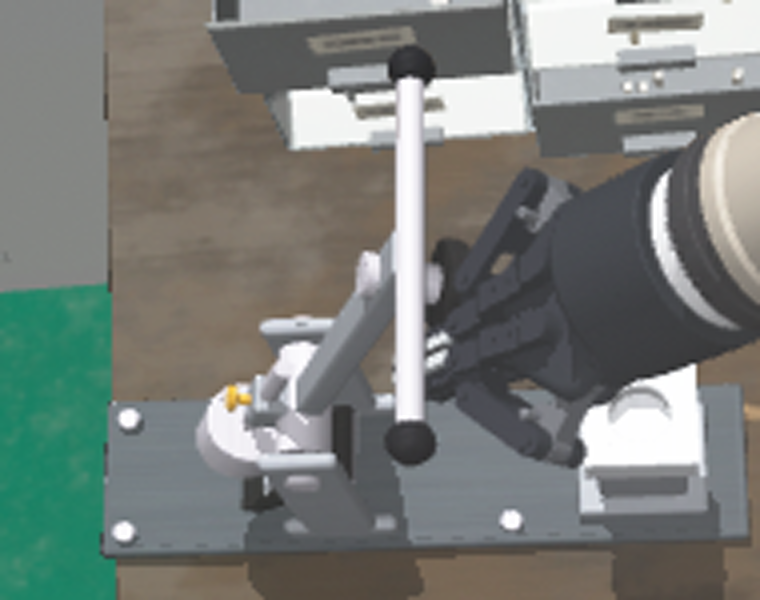

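Emit:
apply_moves:
  increments:
    - [0.05,0,0,0,0,0,0]
    - [0.05,0,0,0,0,0,0]
    - [0.05,0,0.01,0,0,0,0]
    - [0.05,0,0.01,0,0,0,0]
    - [0.05,0,0.02,0,0,0,0]
    - [0,0,0,0,0,0,0]
    - [0,0,0,0,0,0,0]
    - [0,0,0,0,0,0,0]

```text
time_s: 19.18
position: [0.5765, -0.1231, 0.3062]
tcp_rot: [180.0, -45.0, 86.5]
force: [0.5, -0.9, -0.2]
gripper_width: -0.0
```

```bash
sed -i 's/lo=.7,hi=1.65/lo=.7,hi=1.65,fy=-85/; s/,85,125/,fy,125/' ang.py; sed -i '$d' st2.py; cat >>st2.py <<'E'
save('top','top'+sys.argv[1]);print('near',ang('pics/top%s.png'%sys.argv[1],fy=85)[:2],'far',ang('pics/top%s.png'%sys.argv[1],fy=-85)[:2])
E
python3 st2.py 21
```

```text
19.175 [ 89.585  48.081 306.161] [ 0.46  -0.875 -0.177] [-0.739  0.018 -0.031]
finger th 1.2423172623750514
near (np.float64(-48.556324919961284), np.float64(1.2900000000000005)) far (np.float64(-39.26872119815668), np.float64(1.2550000000000003))
```

Emit:
apply_moves:
  increments:
    - [0,0,0,0,0,0,0]
    - [0,0,0,0,0,0,0]
    - [0,0,0,0,0,0,0]
    - [0,0,0,0,0,0,0]

```text
time_s: 19.73
position: [0.5765, -0.123, 0.3062]
tcp_rot: [180.0, -45.0, 86.5]
force: [0.4, 0.2, -0.4]
gripper_width: 0.0
```

```bash
python3 st2.py 22
python3 - <<'E'
from h import *
a=cv2.imread('pics/top21.png')[40:200,150:340];b=cv2.imread('pics/top22.png')[40:200,150:340]
cv2.imwrite('pics/c22.png',cv2.resize(np.hstack([a,b]),None,fx=2.1,fy=3,interpolation=cv2.INTER_CUBIC))
E
```

```text
19.725 [ 89.685  48.109 306.19 ] [ 0.393  0.24  -0.391] [-0.77  -0.018 -0.001]
finger th 1.242827235865839
near (np.float64(-48.487231032685585), np.float64(1.2900000000000005)) far (np.float64(-39.377880184331815), np.float64(1.2550000000000003))
```

View pics/c22.png

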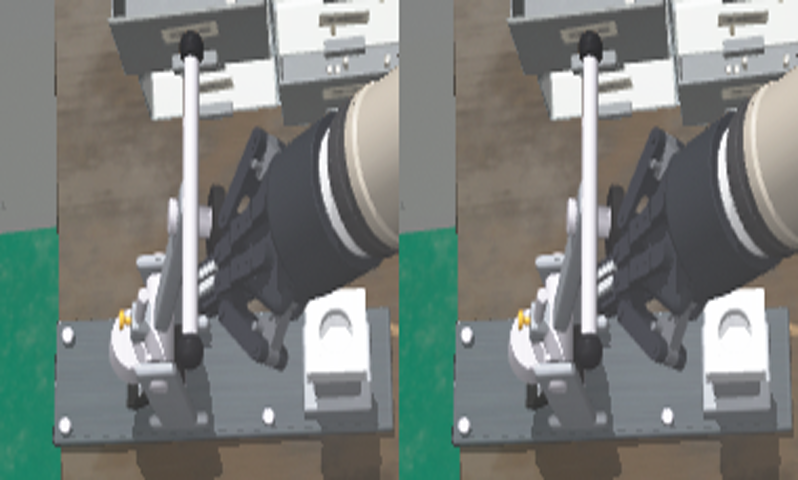

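Emit:
apply_moves:
  increments:
    - [0.04,0,0.03,0,0,0,0]
    - [0.04,0,0.03,0,0,0,0]
    - [0,0,0,0,0,0,0]
    - [0,0,0,0,0,0,0]
    - [0,0,0,0,0,0,0]
    - [0,0,0,0,0,0,0]
    - [0,0,0,0,0,0,0]

```text
time_s: 20.65
position: [0.5768, -0.1172, 0.307]
tcp_rot: [180.0, -45.0, 86.5]
force: [-0.6, -0.1, 0.5]
gripper_width: 0.002
```

```bash
python3 st2.py 23
python3 - <<'E'
from h import *
a=cv2.imread('pics/top22.png')[40:200,150:340];b=cv2.imread('pics/top23.png')[40:200,150:340]
cv2.imwrite('pics/c23.png',cv2.resize(np.hstack([a,b]),None,fx=2.1,fy=3,interpolation=cv2.INTER_CUBIC))
E
```

```text
20.65 [ 95.574  48.088 307.015] [-0.628 -0.131  0.531] [-0.735  0.069 -0.007]
finger th 1.2694614565751752
near (np.float64(-59.27391854664582), np.float64(1.2900000000000005)) far (np.float64(-36.91739319965126), np.float64(1.2350000000000003))
```

View pics/c23.png

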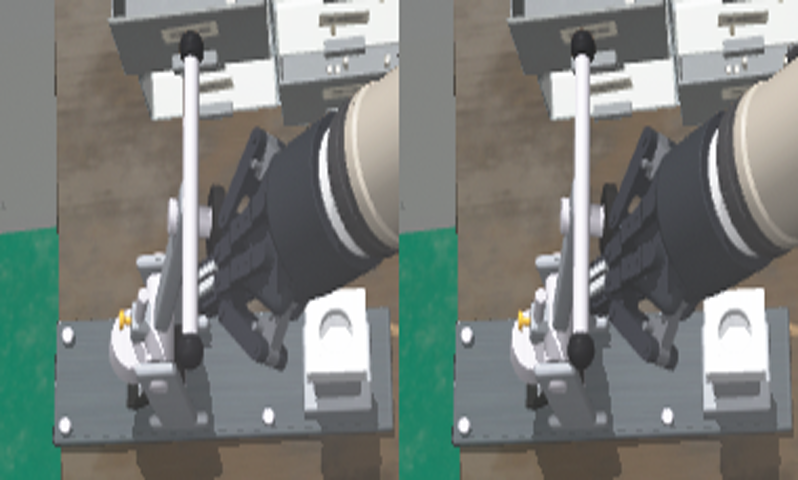

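Emit:
apply_moves:
  increments:
    - [0,0,0,0,0,0,0]
    - [0,0,0,0,0,0,0]
    - [0,0,0,0,0,0,0]
    - [0,0,0,0,0,0,0]

```text
time_s: 21.2
position: [0.5768, -0.1171, 0.3071]
tcp_rot: [180.0, -45.0, 86.5]
force: [-0.5, -0.4, -0.2]
gripper_width: 0.002
```

```bash
python3 st2.py 24; cat > trk.py <<'E'
import cv2,sys,numpy as np
# sub-pixel column of white bar's middle in rows 72..95 (upper part of the bar), and far ball
for k in sys.argv[1:]:
    im=cv2.imread('pics/top%s.png'%k).astype(float).mean(2)
    out=[]
    for (r0,r1) in((100,108),(112,120),(124,134)):
        p=im[r0:r1,215:300].mean(0); g=np.gradient(p)
        i=g.argmax(); j=i+g[i:i+10].argmin()
        w=np.clip(p[i-1:j+2]-min(p[i-2],p[j+2]),0,None); out.append(round(215+((np.arange(i-1,j+2))*w).sum()/w.sum(),2))
    print(k,out)
E
python3 trk.py 15 16 17 18 19 20 21 22 23 24
```

```text
21.2 [ 95.649  48.104 307.051] [-0.538 -0.412 -0.196] [-0.722  0.077  0.008]
finger th 1.2699045633932449
near (np.float64(-59.33102524011616), np.float64(1.2900000000000005)) far (np.float64(-36.93875326939842), np.float64(1.2350000000000003))
15 [np.float64(251.23), np.float64(251.63), np.float64(251.6)]
16 [np.float64(247.26), np.float64(247.62), np.float64(247.66)]
17 [np.float64(243.19), np.float64(243.56), np.float64(243.53)]
18 [np.float64(247.12), np.float64(247.41), np.float64(247.47)]
19 [np.float64(247.59), np.float64(248.11), np.float64(248.05)]
20 [np.float64(251.29), np.float64(251.79), np.float64(251.73)]
21 [np.float64(239.45), np.float64(239.8), np.float64(239.75)]
22 [np.float64(239.44), np.float64(239.8), np.float64(239.75)]Traceback (most recent call last):
  File "trk.py", line 9, in <module>
    w=np.clip(p[i-1:j+2]-min(p[i-2],p[j+2]),0,None); out.append(round(215+((np.arange(i-1,j+2))*w).sum()/w.sum(),2))
                                    ~^^^^^
IndexError: index 86 is out of bounds for axis 0 with size 85
```

```bash
sed -i 's/215:300/215:285/; s/min(p\[i-2\],p\[j+2\])/min(p[i-2],p[min(j+2,69)])/' trk.py; sed -i 's/i=g.argmax()/i=g[:45].argmax()/' trk.py
python3 trk.py 20 22 23 24
```

```text
20 [np.float64(251.29), np.float64(251.79), np.float64(251.73)]
22 [np.float64(239.44), np.float64(239.8), np.float64(239.75)]
23 [np.float64(235.91), np.float64(236.02), np.float64(235.93)]
24 [np.float64(235.91), np.float64(236.02), np.float64(235.92)]
```

Emit:
apply_moves:
  increments:
    - [0.04,0,0.03,0,0,0,0]
    - [0.04,0,0.03,0,0,0,0]
    - [0,0,0,0,0,0,0]
    - [0,0,0,0,0,0,0]
    - [0,0,0,0,0,0,0]
    - [0,0,0,0,0,0,0]
    - [0,0,0,0,0,0,0]

```text
time_s: 22.12
position: [0.5772, -0.1112, 0.3079]
tcp_rot: [180.0, -45.0, 86.5]
force: [-0.2, 0.5, 0.2]
gripper_width: 0.001
```

```bash
python3 st2.py 25; python3 trk.py 25
```

```text
22.125 [101.535  48.102 307.892] [-0.154  0.505  0.222] [-0.722  0.077 -0.024]
finger th 1.2969780831494608
near (np.float64(-68.44229268638716), np.float64(1.3550000000000004)) far (np.float64(-32.67871269327581), np.float64(0.8200000000000001))
25 [np.float64(226.19), np.float64(226.33), np.float64(225.88)]
```

Emit:
apply_moves:
  increments:
    - [-0.1,0,0,0,0,0,0]
    - [-0.1,0,0,0,0,0,0]
    - [0,0,0,0,0,0,0]
    - [0,0,0,0,0,0,0]

```text
time_s: 22.68
position: [0.5767, -0.1197, 0.2994]
tcp_rot: [180.0, -45.0, 86.5]
force: [0.4, 0.5, 0.7]
gripper_width: 0.001
```

```bash
python3 st2.py 26; python3 - <<'E'
from h import *
a=cv2.imread('pics/top25.png')[40:200,150:340];b=cv2.imread('pics/top26.png')[40:200,150:340]
cv2.imwrite('pics/c26.png',cv2.resize(np.hstack([a,b]),None,fx=2.1,fy=3,interpolation=cv2.INTER_CUBIC))
E
```

```text
22.675 [ 93.05   48.07  299.392] [0.442 0.473 0.698] [-0.766  0.037  0.057]
finger th 1.2293411082264498
near (np.float64(-108.25248893805309), np.float64(1.4550000000000005)) far (np.float64(-39.8547895902547), np.float64(1.4150000000000005))
```

View pics/c26.png

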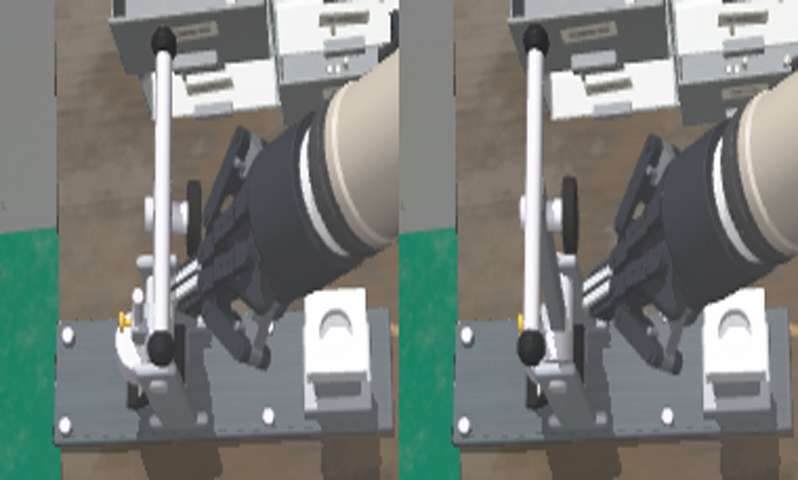

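Emit:
apply_moves:
  increments:
    - [-0.4,0,-0.6,0,0,0,0]
    - [-0.5,0,-0.7,0,0,0,0]
    - [-0.5,0,-0.7,0,0,0,0]
    - [-0.5,0,-0.5,0,-0.9,0,0]

```text
time_s: 23.22
position: [0.5635, -0.3114, 0.3219]
tcp_rot: [-179.7, -35.8, 86.0]
force: [0.2, 0.2, -0.7]
gripper_width: 0.005
```

```bash
python3 st2.py 27; python3 - <<'E'
from h import *
np.set_printoptions(precision=4,suppress=True)
save('side','side27')
print(bot.observe()['position'],bot.observe()['tcp_rot'])
for n in('side','top'):
    for q in['stout_mandrel','nest']:
        print(n,q,[(round(d['confidence'],2),c2w(n,d['position'])) for d in bot.pinpoint(n,q)])
E
```

```text
23.225 [-99.117  49.558 321.917] [ 0.165  0.163 -0.744] [-0.638  0.012  0.028]
finger th 0.6142940944866033
near (np.float64(-110.29929480088495), np.float64(1.4550000000000005)) far (np.float64(-40.40939922480621), np.float64(1.4150000000000005))
[ 0.5658 -0.3095  0.327 ] [179.7104 -35.6671  86.4181]
side stout_mandrel [(0.73, array([ 0.4365, -0.407 ,  0.0008])), (0.71, array([ 0.3759, -0.3617, -0.0012])), (0.71, array([ 0.4721, -0.3498,  0.006 ]))]
side nest [(0.89, array([ 0.6156, -0.2114,  0.0974])), (0.74, array([ 0.6341, -0.0232,  0.0677]))]
top stout_mandrel [(0.69, array([ 0.3725, -0.3534, -0.0037])), (0.66, array([ 0.4689, -0.3478,  0.0019])), (0.64, array([ 0.4373, -0.4099, -0.0016]))]
top nest [(0.76, array([ 0.6199, -0.2128,  0.0931]))]
```

View pics/top27.png

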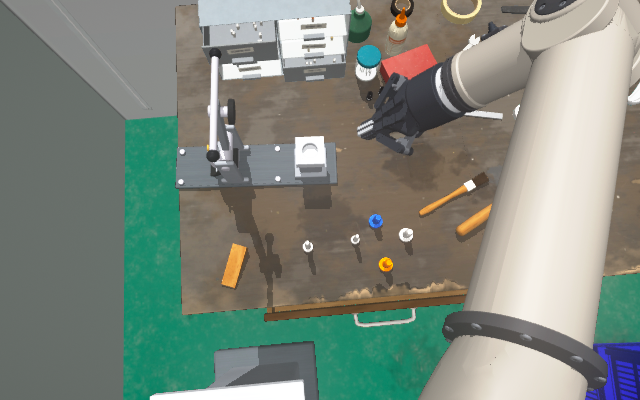

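View pics/side27.png

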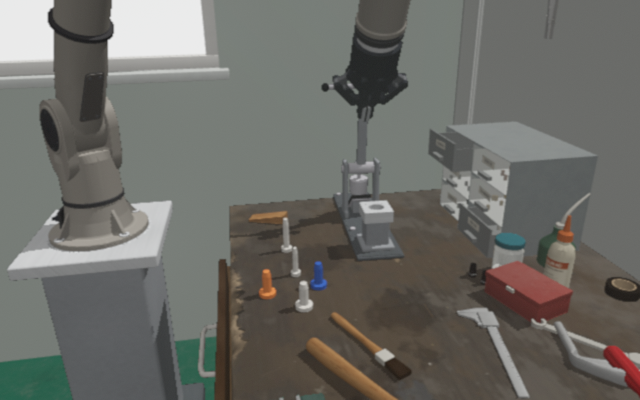

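```bash
python3 - <<'E'
from h import *
t=cv2.imread('pics/top27.png');s=cv2.imread('pics/side27.png')
z=lambda im,x,y,w,k:cv2.resize(im[y:y+w,x:x+w],None,fx=k,fy=k,interpolation=cv2.INTER_CUBIC)
a=np.hstack([z(t,290,132,50,8),z(s,350,190,50,8)]);cv2.imwrite('pics/n27.png',a)
a=np.hstack([z(t,381,210,50,8),z(s,280,270,50,8)]);cv2.imwrite('pics/s27.png',a)
E
```

```text
(no output)
```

View pics/n27.png

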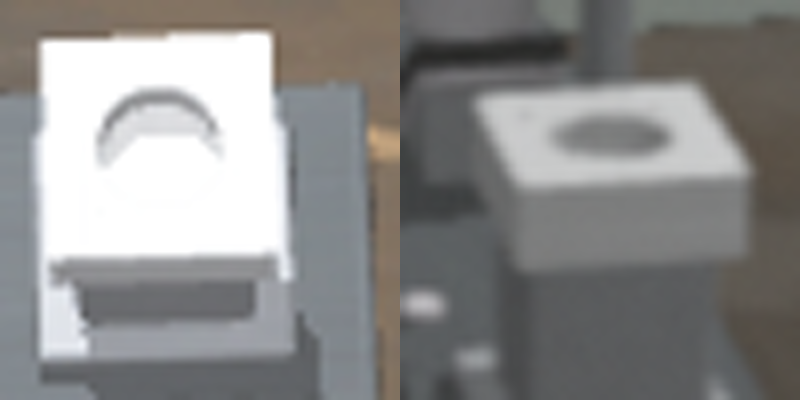

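View pics/s27.png

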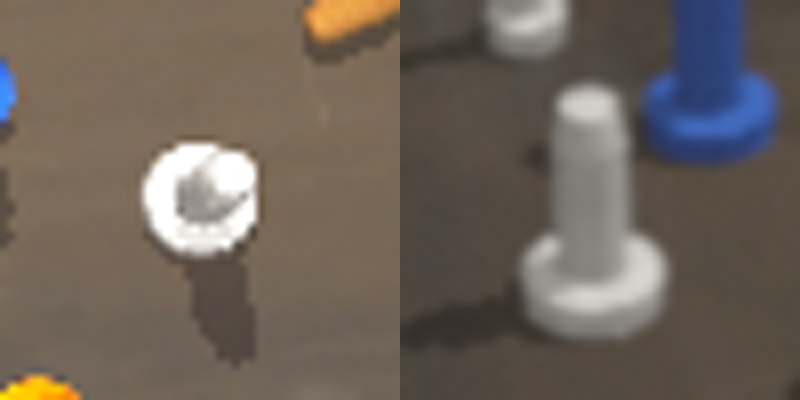

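```bash
cat >> h.py <<'E'
def tri(uvs):
    from scipy.optimize import least_squares
    f=lambda p:np.concatenate([w2p(n,p)-uv for n,uv in uvs])
    r=least_squares(f,[.5,-.3,.05]);return r.x,r.fun
E
python3 - <<'E'
from h import *
np.set_printoptions(precision=4,suppress=True)
print(pz('top',(309.4,149.9),.095),pz('side',(376.1,206.6),.095),tri([('top',(309.4,149.9)),('side',(376.1,206.6))]))
print(pz('top',(405.5,234.3),.006),pz('side',(303.9,305.2),.006),tri([('top',(405.5,234.3)),('side',(303.9,305.2))]))
E
```

```text
[ 0.6185 -0.2145  0.095 ] [ 0.6202 -0.2158  0.095 ] (array([ 0.6197, -0.2146,  0.0942]), array([ 0.0183, -0.4244, -0.4027,  0.1468]))
[ 0.4349 -0.4105  0.006 ] [ 0.4349 -0.4139  0.006 ] (array([ 0.4352, -0.411 ,  0.004 ]), array([-0.0011, -0.0183, -0.0143,  0.0028]))
```

```bash
python3 - <<'E'
from h import *
np.set_printoptions(precision=4,suppress=True)
p,r=plan([.435,-.412,.13],down(20),9,0.5)
E
```

```text
[[-0.38,-0.23,0.17,-0.23,-0.35,0.71,0.5],[-0.4,-0.19,0.18,-0.23,-0.35,0.71,0.5],[-0.41,-0.14,0.2,-0.23,-0.36,0.72,0.5],[-0.41,-0.1,0.22,-0.24,-0.35,0.71,0.5],[-0.41,-0.06,0.24,-0.23,-0.36,0.72,0.5],[-0.4,-0.02,0.26,-0.24,-0.35,0.71,0.5],[-0.38,0.02,0.29,-0.23,-0.36,0.72,0.5],[-0.35,0.05,0.31,-0.24,-0.35,0.71,0.5],[-0.33,0.08,0.34,-0.23,-0.36,0.72,0.5]]
end [ 0.4351 -0.412   0.1301] [179.9999   0.0484  19.9792] max 0.72
```

Emit:
apply_moves:
  increments:
    - [-0.38,-0.23,0.17,-0.23,-0.35,0.71,0.5]
    - [-0.4,-0.19,0.18,-0.23,-0.35,0.71,0.5]
    - [-0.41,-0.14,0.2,-0.23,-0.36,0.72,0.5]
    - [-0.41,-0.1,0.22,-0.24,-0.35,0.71,0.5]
    - [-0.41,-0.06,0.24,-0.23,-0.36,0.72,0.5]
    - [-0.4,-0.02,0.26,-0.24,-0.35,0.71,0.5]
    - [-0.38,0.02,0.29,-0.23,-0.36,0.72,0.5]
    - [-0.35,0.05,0.31,-0.24,-0.35,0.71,0.5]
    - [-0.33,0.08,0.34,-0.23,-0.36,0.72,0.5]
    - [0,0,0,0,0,0,0.5]

```text
time_s: 24.78
position: [0.4338, -0.411, 0.1285]
tcp_rot: [-179.8, 0.2, 20.0]
force: [0.1, 0.1, 1.3]
gripper_width: 0.498
```

```bash
python3 - <<'E'
from h import *
np.set_printoptions(precision=4,suppress=True)
s=bot.observe();print(s['time_s'],s['position'],s['tcp_rot'],s['q'],s['force'],s['gripper_width'])
save('side','side28');save('top','top28')
p,r=plan([.435,-.412,.045],down(20),5,0.5)
E
```

```text
24.775 [ 0.4338 -0.411   0.1285] [-179.8053    0.1791   20.0419] [ 40.8327  24.7304  -1.9339 102.6769   1.082   52.8691 -31.5393] [0.0774 0.0533 1.2694] 0.49839107059189347
[[0,0,0.29,0,0,0,0.5],[0,0,0.28,0,0,0,0.5],[0,-0.01,0.29,0,0,0,0.5],[0,0,0.28,0,0,0,0.5],[-0.01,-0.01,0.29,0.01,0,0,0.5]]
end [ 0.4348 -0.4119  0.045 ] [-179.9554   -0.0276   20.0304] max 0.29
```

View pics/side28.png

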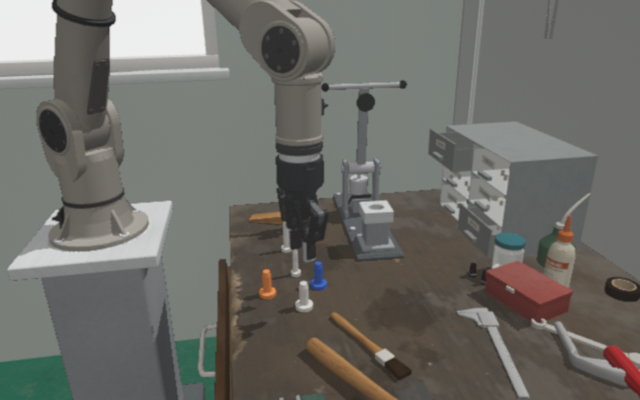

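Emit:
apply_moves:
  increments:
    - [0,0,0.29,0,0,0,0.5]
    - [0,0,0.28,0,0,0,0.5]
    - [0,-0.01,0.29,0,0,0,0.5]
    - [0,0,0.28,0,0,0,0.5]
    - [0,0,0.25,0,0,0,0.5]
    - [0,0,0,0,0,0,0.3]
    - [0,0,0,0,0,0,0.2]
    - [0,0,0,0,0,0,0]
    - [0,0,0,0,0,0,0]
    - [0,0,0,0,0,0,0]
  newtons: 20

```text
time_s: 26.12
position: [0.4349, -0.4137, 0.0476]
tcp_rot: [179.8, 0.0, 19.9]
force: [-0.2, -1.0, -0.6]
gripper_width: 0.17
```

```bash
python3 - <<'E'
from h import *
np.set_printoptions(precision=4,suppress=True)
s=bot.observe();print(s['time_s'],s['position'],s['tcp_rot'],s['force'],s['gripper_width'])
a=save('side','side29');b=save('top','top29')
z=lambda im,x,y,w,k:cv2.resize(im[y:y+w,x:x+w],None,fx=k,fy=k,interpolation=cv2.INTER_CUBIC)
cv2.imwrite('pics/g29.png',np.hstack([z(a,250,220,100,4),z(b,350,180,100,4)])[:,:,::-1])
E
```

```text
26.125 [ 0.4349 -0.4137  0.0476] [179.8339   0.0384  19.8623] [-0.2249 -1.0283 -0.5601] 0.17009722075977865
```

View pics/g29.png

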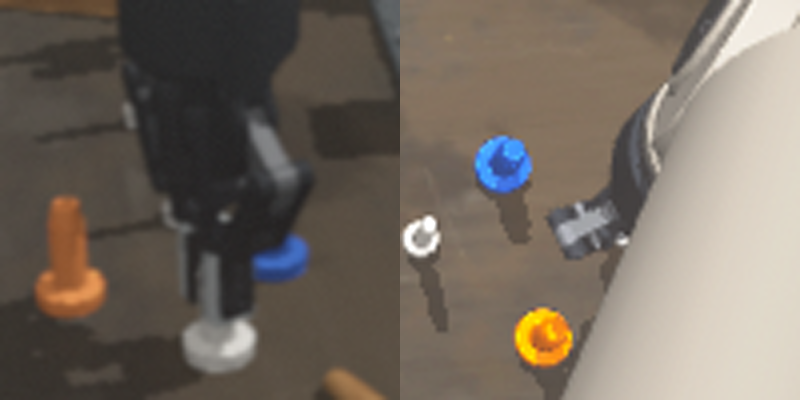

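Emit:
apply_moves:
  increments:
    - [0,0,0,0,0,0,0.5]
    - [0,0,0,0,0,0,0.5]
    - [0,0,0,0,0,-1,0.5]
    - [0,0,0,0,0,-1,0.5]
    - [0,0,0,0,0,-1,0.5]
    - [0,0,0,0,0,-1,0.5]
    - [0,0,0,0,0,-1,0.5]
    - [0,0,0,0,0,-1,0.5]
    - [0,0,0,0,0,-1,0.5]
    - [0,0,0,0,0,-1,0.5]

```text
time_s: 27.48
position: [0.4347, -0.4137, 0.0473]
tcp_rot: [-180.0, 0.2, 100.2]
force: [0.2, 0.3, 0.1]
gripper_width: 0.497
```

```bash
python3 - <<'E'
from h import *
np.set_printoptions(precision=5,suppress=True)
s=bot.observe();print(s['time_s'],s['position'],s['tcp_rot'],s['q'],s['force'],s['gripper_width'])
plan([.4349,-.4137,.045],down(109.9),2,.5,dec=3)
E
```

```text
27.475 [ 0.43466 -0.41367  0.04731] [-179.96866    0.15079  100.18043] [ 55.82726  32.21593 -21.42651 104.94119  15.968    45.69916  36.35727] [0.24566 0.26571 0.06118] 0.497289104981605
[[-0.001,0.002,0.019,-0.002,0.007,-0.486,0.5],[0,0.002,0.019,-0.002,0.008,-0.486,0.5]]
end [ 0.43491 -0.41368  0.04503] [-179.99574   -0.0026   109.90039] max 0.486
```

Emit:
apply_moves:
  increments:
    - [0,0,0.02,0,0,-0.48,0.4]
    - [0,0,0.02,0,0.01,-0.48,0.3]
    - [0,0,0,0,0,0,0.2]
    - [0,0,0,0,0,0,0]
    - [0,0,0,0,0,0,0]
    - [0,0,0,0,0,0,0]
  newtons: 25

```text
time_s: 28.22
position: [0.4347, -0.4136, 0.0449]
tcp_rot: [-179.9, 0.0, 109.5]
force: [-0.1, -0.7, 0.3]
gripper_width: 0.168
```

```bash
python3 - <<'E'
from h import *
np.set_printoptions(precision=5,suppress=True)
s=bot.observe();print(s['time_s'],s['position'],s['tcp_rot'],s['q'],s['force'],s['gripper_width'])
plan([.4349,-.4137,.14],down(90),4,.0,dec=2)
E
```

```text
28.225 [ 0.43473 -0.41362  0.04494] [-179.94105    0.04997  109.45019] [ 57.45729  32.77637 -23.5933  104.88404  17.65645  45.94567  44.26554] [-0.08598 -0.69945  0.33476] 0.1681420309830182
[[0,0,-0.4,0,0,0.49,0],[0,0,-0.39,0,0,0.49,0],[0,0,-0.4,0,0,0.48,0],[0,0,-0.39,0,0.01,0.49,0]]
end [ 0.4348  -0.41351  0.13974] [-179.95684   -0.03309   89.95012] max 0.49
```

Emit:
apply_moves:
  increments:
    - [0,0,-0.2,0,0,0,0]
    - [0,0,-0.5,0,0,0.3,0]
    - [0,0,-0.6,0,0,0.5,0]
    - [0,0,-0.6,0,0,0.5,0]
    - [0,0,-0.6,0,0,0.5,0]
    - [0,0,0,0,0,0.5,0]

```text
time_s: 28.98
position: [0.4369, -0.4146, 0.1995]
tcp_rot: [179.7, 0.3, 86.3]
force: [0.9, 0.4, -1.1]
gripper_width: 0.17
```

```bash
python3 - <<'E'
from h import *
np.set_printoptions(precision=5,suppress=True)
s=bot.observe();print(s['time_s'],s['position'],s['tcp_rot'],s['force'],s['gripper_width'])
save('side','side30')
plan([.619,-.216,.165],down(86.5),9,.0,dec=2)
E
```

```text
28.975 [ 0.43688 -0.41456  0.1995 ] [179.66935   0.32744  86.29877] [ 0.89452  0.35929 -1.07231] 0.1699037478629074
[[0.39,0.31,0.06,0,0,0,0],[0.39,0.31,0.06,0,0,0,0],[0.39,0.32,0.06,0,0,0,0],[0.39,0.31,0.06,0,0,0,0],[0.39,0.32,0.06,0,0,-0.01,0],[0.39,0.31,0.06,0,0.01,0,0],[0.38,0.32,0.06,0.01,0,-0.01,0],[0.39,0.31,0.06,0,0.01,0,0],[0.38,0.32,0.06,0.01,0,-0.01,0]]
end [ 0.61902 -0.21605  0.16516] [-179.97134    0.01931   86.50826] max 0.39
```

View pics/side30.png

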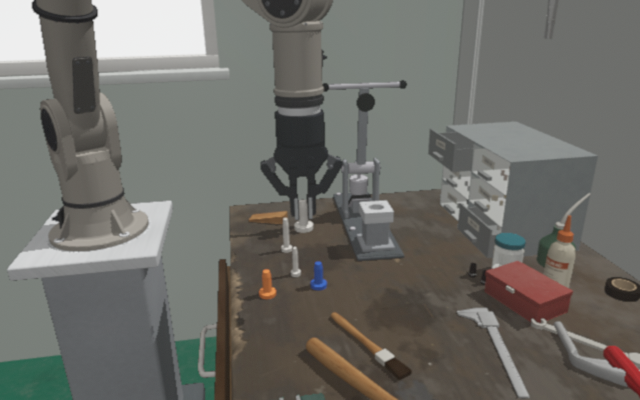

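Emit:
apply_moves:
  increments:
    - [0.39,0.31,0.06,0,0,0,0]
    - [0.39,0.31,0.06,0,0,0,0]
    - [0.39,0.32,0.06,0,0,0,0]
    - [0.39,0.31,0.06,0,0,0,0]
    - [0.39,0.32,0.06,0,0,0,0]
    - [0.39,0.31,0.06,0,0,0,0]
    - [0.38,0.32,0.06,0,0,0,0]
    - [0.39,0.31,0.06,0,0,0,0]
    - [0.38,0.32,0.06,0,0,0,0]
    - [0,0,0,0,0,0,0]

```text
time_s: 30.28
position: [0.6185, -0.211, 0.162]
tcp_rot: [-180.0, -0.1, 86.8]
force: [-0.3, 0.5, -1.7]
gripper_width: 0.164
```

Emit:
apply_moves:
  increments:
    - [0,0,0,0,0,0,0]
    - [0,0,0,0,0,0,0]

```text
time_s: 30.52
position: [0.6163, -0.2166, 0.1622]
tcp_rot: [-179.9, 0.1, 86.4]
force: [0.4, -0.6, -1.0]
gripper_width: 0.165
```

```bash
python3 - <<'E'
from h import *
np.set_printoptions(precision=5,suppress=True)
s=bot.observe();print(s['time_s'],s['position'],s['tcp_rot'],s['force'],s['gripper_width'])
a=save('side','side31');b=save('top','top31')
z=lambda im,x,y,w,k:cv2.resize(im[y:y+w,x:x+w],None,fx=k,fy=k,interpolation=cv2.INTER_CUBIC)
cv2.imwrite('pics/g31.png',np.hstack([z(a,350,170,50,8),z(b,285,125,50,8)])[:,:,::-1])
E
```

```text
30.525 [ 0.61628 -0.21657  0.16225] [-179.93371    0.11156   86.35604] [ 0.40216 -0.58189 -1.01421] 0.16530114459729142
```

View pics/g31.png

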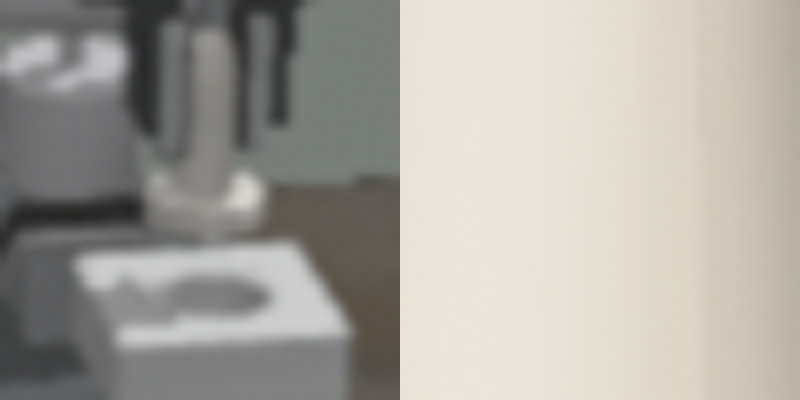

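View pics/top31.png

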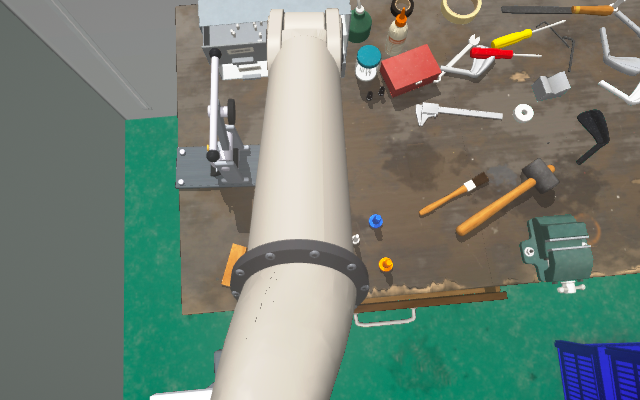

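```bash
python3 - <<'E'
from h import *
np.set_printoptions(precision=4,suppress=True)
c=np.array([.61628,-.21657,.1174])
for dz in(0,.006,.012): print(dz,w2p('side',c+[0,0,dz]))
def circ(c,r,n=60):
    a=np.linspace(0,2*np.pi,n);P=np.array([w2p('side',c+np.array([r*np.cos(t),r*np.sin(t),0])) for t in a]);return P.min(0),P.max(0)
print('flange bottom',circ(c,.015),'top',circ(c+[0,0,.012],.015))
# hole extents for guess
for n in([.619,-.215,.095],[.620,-.216,.095],[.6185,-.2175,.095]): print('hole',n,w2p('side',n),circ(np.array(n),.01625))
im=cv2.imread('pics/side31.png').astype(int)
for y in range(190,202): print(y,im[y,364:388].sum(1)//3)
im=cv2.imread('pics/side27.png').astype(int)
print()
for y in range(201,213): print(y,im[y,364:388].sum(1)//3)
E
```

```text
0 [374.6765 197.0422]
0.006 [374.7531 194.3789]
0.012 [374.83  191.704]
flange bottom (array([367.475 , 194.3956]), array([381.8977, 199.761 ])) top (array([367.5968, 189.1175]), array([382.0831, 194.3615]))
hole [0.619, -0.215, 0.095] [375.435 206.493] (array([367.7096, 203.5215]), array([383.184 , 209.5513]))
hole [0.62, -0.216, 0.095] [376.0242 206.6361] (array([368.2923, 203.6604]), array([383.7803, 209.6988]))
hole [0.6185, -0.2175, 0.095] [375.5339 206.9671] (array([367.7908, 203.9822]), array([383.3009, 210.0395]))
190 [105 101 100 112 120 118 114 106 110 122 131 133 133 128 124 124 124 124
 121 122 121 121 122 122]
191 [104 100  99 110 123 136 133 122 122 128 132 133 132 128 128 144 154 140
 125 122 122 122 121 122]
192 [104 101 101 105 130 155 153 135 127 129 133 134 132 128 138 174 193 177
 143 119 112 114 114 114]
193 [ 98  95  94 102 130 149 150 141 133 132 133 134 133 130 145 184 204 199
 165 117  91  88  92  94]
194 [ 72  69  69  85 122 143 149 149 147 142 138 139 138 142 166 196 210 203
 167 117  87  84  87  87]
195 [ 47  44  46  64 105 128 144 152 149 146 146 148 149 
[... 1200 characters left out ...]
 182 161 145 133 126 123 124 125 124 123 123 121 119 119
 129 156 186 199 201 203]
207 [202 202 201 196 181 159 141 131 126 126 125 127 126 125 123 120 116 113
 118 146 181 198 202 202]
208 [200 201 201 199 191 177 160 145 141 137 133 133 132 131 128 124 125 131
 147 170 191 200 202 202]
209 [197 200 202 200 199 195 187 176 175 169 163 162 161 157 157 157 161 171
 186 195 200 201 201 202]
210 [189 199 200 200 200 200 199 197 197 196 194 195 194 191 192 193 195 197
 200 201 202 201 202 201]
211 [181 197 201 201 200 200 200 201 200 199 198 198 198 195 195 196 195 195
 194 193 192 192 191 191]
212 [157 183 191 192 192 190 190 190 188 183 180 179 178 172 169 169 169 167
 162 158 157 151 148 148]
```

```bash
python3 - <<'E'
from h import *
np.set_printoptions(precision=5,suppress=True)
s=bot.observe();print(s['time_s'],s['position'],s['tcp_rot'],s['force'],s['gripper_width'])
plan([.6194,-.2165,.145],down(86.5),3,.0,dec=2)
E
```

```text
30.625 [ 0.61654 -0.21623  0.16233] [-179.95517    0.09351   86.36744] [-0.6288  -0.48225 -1.33297] 0.16176970363103615
[[0,0.02,0.1,0,0,0,0],[0,0.01,0.09,0,0,-0.01,0],[0,0.02,0.1,0,0.01,0,0]]
end [ 0.61952 -0.21644  0.14493] [-179.95501   -0.00657   86.46737] max 0.1
```

Emit:
apply_moves:
  increments:
    - [0,0.02,0.1,0,0,0,0]
    - [0,0.01,0.09,0,0,0,0]
    - [0,0.02,0.1,0,0,0,0]
    - [0,0,0,0,0,0,0]
    - [0,0,0,0,0,0,0]

```text
time_s: 31.25
position: [0.6203, -0.2151, 0.1448]
tcp_rot: [-180.0, 0.1, 86.5]
force: [-0.1, -0.2, -0.0]
gripper_width: 0.167
```

```bash
cat > st3.py <<'E'
from h import *
np.set_printoptions(precision=5,suppress=True)
s=bot.observe();print(s['time_s'],s['position'],s['tcp_rot'],s['force'],s['torque'],s['gripper_width'])
import sys
if len(sys.argv)>1:
    a=save('side','side'+sys.argv[1])
    z=lambda im,x,y,w,k:cv2.resize(im[y:y+w,x:x+w],None,fx=k,fy=k,interpolation=cv2.INTER_CUBIC)
    cv2.imwrite('pics/g%s.png'%sys.argv[1],z(a,345,165,60,8)[:,:,::-1])
E
python3 st3.py 32
```

```text
31.25 [ 0.62029 -0.21505  0.14481] [-179.97422    0.05062   86.47066] [-0.10112 -0.16573 -0.03059] [0.01702 0.06488 0.04492] 0.1665297835075003
```

View pics/g32.png

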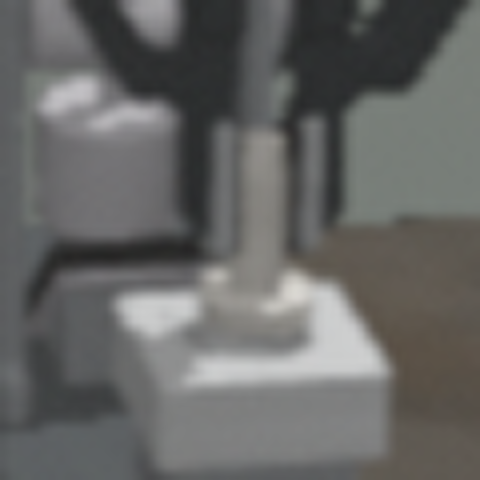

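Emit:
apply_moves:
  increments:
    - [-0.01,-0.01,0.04,0,0,0,0]
    - [0,0,0.03,0,0,0,0]
    - [0,0,0,0,0,0,0]
    - [0,0,0,0,0,0,0]

```text
time_s: 31.8
position: [0.6196, -0.2157, 0.1407]
tcp_rot: [-180.0, 0.1, 86.5]
force: [0.3, -0.1, -1.1]
gripper_width: 0.162
```

```bash
python3 st3.py 33
```

```text
31.8 [ 0.61958 -0.2157   0.14069] [-179.97794    0.05693   86.4606 ] [ 0.30815 -0.14626 -1.10031] [-0.00257 -0.00156  0.01221] 0.16152221420952526
```

View pics/g33.png

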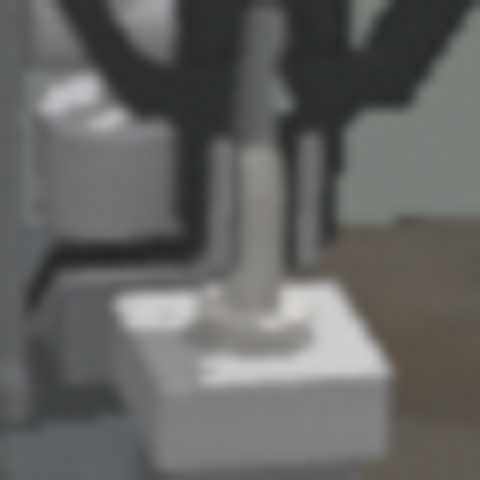

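Emit:
apply_moves:
  increments:
    - [0,0,0.01,0,0,0,0]
    - [0,0,0.01,0,0,0,0]
    - [0,0,0.01,0,0,0,0]
    - [0,0,0.01,0,0,0,0]
    - [0,0,0,0,0,0,0]

```text
time_s: 32.48
position: [0.6195, -0.2157, 0.1381]
tcp_rot: [-180.0, 0.1, 86.5]
force: [0.8, 0.9, -0.1]
gripper_width: 0.162
```

```bash
python3 st3.py 34
```

```text
32.475 [ 0.61949 -0.21569  0.13813] [-179.96197    0.05338   86.46507] [ 0.78899  0.85948 -0.05721] [ 0.02159 -0.02836 -0.01437] 0.1620090618277401
```

View pics/g34.png

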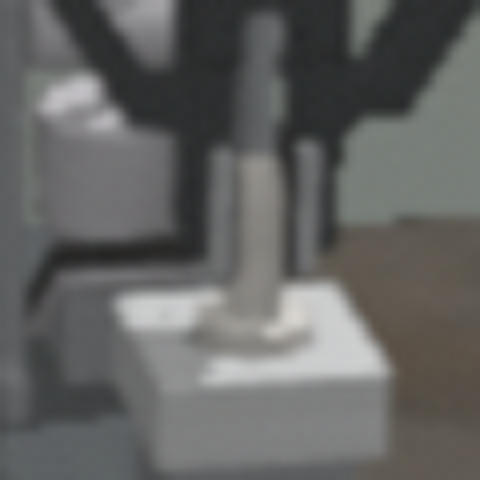

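Emit:
apply_moves:
  increments:
    - [0,0,0.02,0,0,0,0]
    - [0,0,0.02,0,0,0,0]
    - [0,0,0.02,0,0,0,0]
    - [0,0,0,0,0,0,0]

```text
time_s: 33.02
position: [0.6194, -0.2157, 0.1344]
tcp_rot: [-180.0, 0.1, 86.5]
force: [-0.5, 1.0, -0.9]
gripper_width: 0.167
```

```bash
python3 st3.py 35
```

```text
33.025 [ 0.61945 -0.21568  0.13443] [-179.95465    0.0517    86.46525] [-0.53434  1.04822 -0.87047] [-0.0071  -0.03847  0.00494] 0.16712557699607872
```

View pics/g35.png

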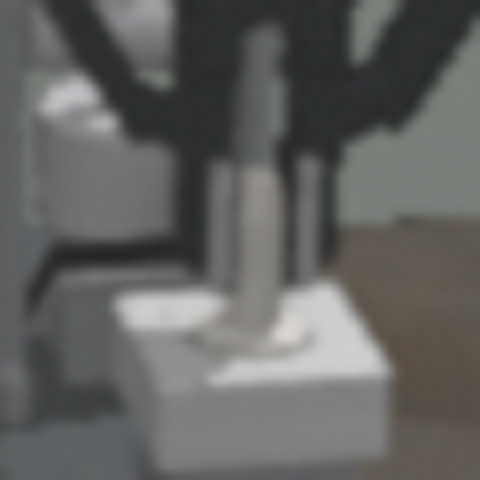

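Emit:
apply_moves:
  increments:
    - [0,0,0.02,0,0,0,0]
    - [0,0,0.02,0,0,0,0]
    - [0,0,0.02,0,0,0,0]
    - [0,0,0.02,0,0,0,0]
    - [0,0,0.01,0,0,0,0]
    - [0,0,0,0,0,0,0]

```text
time_s: 33.83
position: [0.6195, -0.2157, 0.1291]
tcp_rot: [-180.0, 0.1, 86.5]
force: [0.2, -1.1, -0.9]
gripper_width: 0.165
```

```bash
python3 st3.py 36
```

```text
33.825 [ 0.61951 -0.21572  0.12915] [-179.96688    0.05379   86.45898] [ 0.17956 -1.08066 -0.90109] [ 0.01706  0.01756 -0.01725] 0.16541051207325805
```

Emit:
apply_moves:
  increments:
    - [0,0,0.01,0,0,0,0]
    - [0,0,0.01,0,0,0,0]
    - [0,0,0,0,0,0,0]

```text
time_s: 34.25
position: [0.6195, -0.2157, 0.128]
tcp_rot: [-180.0, 0.1, 86.5]
force: [0.9, -0.6, 0.2]
gripper_width: 0.167
```

```bash
python3 st3.py 37
```

```text
34.25 [ 0.61954 -0.21571  0.128  ] [-179.97077    0.05339   86.46028] [ 0.92201 -0.59749  0.22791] [0.01181 0.01517 0.05327] 0.16674707763548452
```

View pics/g37.png

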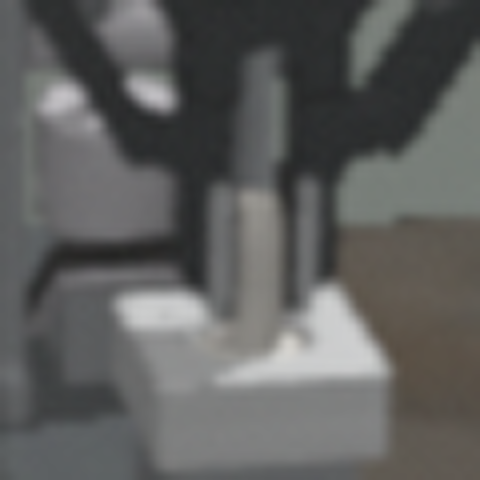

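Emit:
apply_moves:
  increments:
    - [0,0,0.01,0,0,0,0]
    - [0,0,0,0,0,0,0]

```text
time_s: 34.55
position: [0.6196, -0.2157, 0.1279]
tcp_rot: [-180.0, 0.1, 86.5]
force: [-1.5, 0.1, 4.5]
gripper_width: 0.169
```

```bash
python3 st3.py
```

```text
34.55 [ 0.61964 -0.21572  0.12794] [-179.98447    0.06735   86.46262] [-1.52972  0.13447  4.53771] [0.0636  0.30992 0.04134] 0.16946112633253801
```

Emit:
apply_moves:
  increments:
    - [0,0,0,0,0,0,0.3]
    - [0,0,0,0,0,0,0.4]
    - [0,0,0,0,0,0,0.4]
    - [0,0,-0.1,0,0,0,0.4]
    - [0,0,-0.3,0,0,0,0.4]
    - [0,0,-0.5,0,0,0,0.4]
    - [0,0,-0.6,0,0,0,0.4]
    - [-0.3,-0.3,-0.4,0,0,0,0.4]
    - [-0.6,-0.6,0,0,0,0,0.4]
    - [-0.6,-0.6,0,0,0,0,0.4]

```text
time_s: 35.8
position: [0.524, -0.3007, 0.2437]
tcp_rot: [179.9, 0.1, 86.5]
force: [-0.2, -0.5, -0.6]
gripper_width: 0.404
```

Emit:
apply_moves:
  increments:
    - [-0.6,-0.6,0,0,0,0,0.4]
    - [-0.6,-0.6,0,0,0,0,0.4]
    - [-0.6,-0.6,0,0,0,0,0.4]
    - [-0.5,-0.3,0,0,0,0,0.4]
    - [-0.5,0,0,0,0,0,0.4]
    - [0,0,0,0,0,0,0.4]

```text
time_s: 36.55
position: [0.387, -0.4626, 0.2431]
tcp_rot: [180.0, 0.2, 86.2]
force: [0.3, 1.1, 0.2]
gripper_width: 0.399
```

```bash
python3 - <<'E'
from h import *
np.set_printoptions(precision=4,suppress=True)
s=bot.observe();print(s['time_s'],s['position'],s['force'])
a=save('side','side38');b=save('top','top38')
z=lambda im,x,y,w,k:cv2.resize(im[y:y+w,x:x+w],None,fx=k,fy=k,interpolation=cv2.INTER_CUBIC)
cv2.imwrite('pics/g38.png',np.hstack([z(a,345,165,60,6),z(b,285,125,60,6)])[:,:,::-1])
for n in('side','top'):
    for q in['stout_mandrel','tall_mandrel','slim_mandrel','bar']:
        print(n,q,[(round(d['confidence'],2),c2w(n,d['position'])) for d in bot.pinpoint(n,q)])
from ang import ang; print(ang('pics/top38.png',fy=85)[:2])
E
```

```text
36.55 [ 0.387  -0.4626  0.2431] [0.2987 1.0598 0.1595]
side stout_mandrel [(0.69, array([ 0.4747, -0.3482,  0.0026])), (0.55, array([ 0.3768, -0.3622,  0.0018])), (0.48, array([ 0.6212, -0.2115,  0.085 ]))]
side tall_mandrel [(0.64, array([ 0.4266, -0.1905, -0.0013]))]
side slim_mandrel [(0.64, array([ 0.4362, -0.2961,  0.0024]))]
side bar [(0.58, array([ 0.6238, -0.0673,  0.3225]))]
top stout_mandrel [(0.61, array([ 0.6223, -0.2152,  0.081 ])), (0.56, array([ 0.6286, -0.0133,  0.0338])), (0.46, array([ 0.4687, -0.3491,  0.0021])), (0.42, array([ 0.3717, -0.3573, -0.0024]))]
top tall_mandrel [(0.6, array([ 0.428 , -0.1929,  0.005 ]))]
top slim_mandrel [(0.46, array([ 0.4297, -0.297 ,  0.0012]))]
top bar [(0.86, array([ 0.6286, -0.066 ,  0.3254]))]
(np.float64(-111.54791205752213), np.float64(1.4550000000000005))
```

View pics/g38.png

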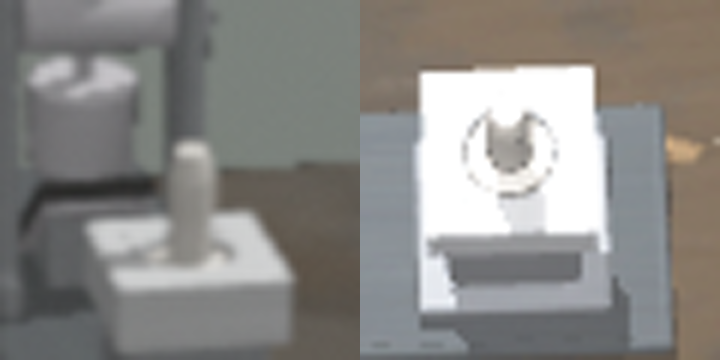

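View pics/top38.png

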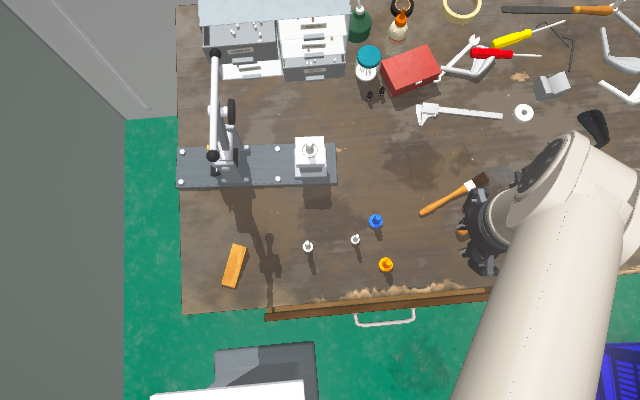

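View pics/side38.png

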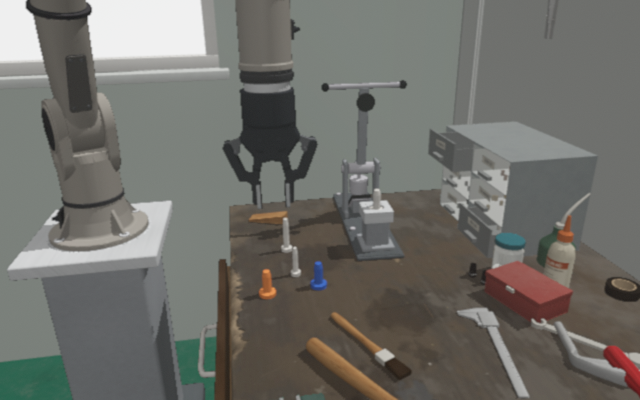

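Mandrel upright and flush at top-image (309,150), with a thin ring gap all round. The hold-down arm stands open at (214,155), unchanged, and the slim and tall mandrels stand where they were. I hand in the job.

```bash
python3 - <<'E'
from h import *
print(bot.job_done(),bot.observe()['time_s'])
E
```

```text
the job is handed in; nothing more can be done
the job is handed in; nothing more can be done
```

The job is done and handed in at about 37 s of the 72 s allowed. The hold-down arm is open and the stout mandrel stands home in the nest.

**Arm:** I lifted the bar from beneath with shut fingers tilted 45 degrees, in small slow steps.
- **False start:** At about 1.22 rad I misread one picture as the arm having tipped, and backed off too early. It sagged slowly to about 1.15, so I caught it with the finger and eased it on.
- **Tipping:** With the finger at about 1.30 rad the arm went over by itself. I did not follow it, so nothing of mine pushed the counterweight onto the buffer. In pictures at 22.7, 23.2 and 36.6 s it read 1.455 rad each time.

**Mandrel:** I took the white stout mandrel, centring it with two light grips at right angles.
- **Seating:** It went into the nest without measurable resistance. I felt the floor at the expected height (tool at 127.9 mm) with about 4.5 N, then released and withdrew.

**Last checks:**
- **Seated mandrel:** Both pictures show it upright, with the flange flush and an even ring gap. The networks put its underside at 81 mm (top camera) and 85 mm (side camera), either side of the 83 mm asked for and within their error.
- **Bystanders:** The tall and slim mandrels and the blue and orange look-alikes are where they were, within the networks' error. The two cameras differ by about 6 mm in x on the slim mandrel, as they did at the start.
- **Clearance:** The robot was touching nothing when I handed in.

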